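Unclip the filter cover of a dental bench dust extractor

TASK

The fine filter of the bench dust extractor is due for a change: take off its grey clip-in cover and set it down gently in the steel parts tray, right way up. Press the orange snap tab inward, only as hard as its spring needs since the old plastic snaps when forced, and raise that edge until the cover stays ajar; then tip and draw the cover out from under the rear lip without prising. Leave everything else on the bench and the extractor where it stands.

Things in the scene. Friction and masses are not known exactly. Their poses are not given: they have to be found in the camera images.
- extractor: fixed white bench dust extractor, 300 x 240 mm, 150 mm high; origin at the centre of its underside, x from its blue-grey control face to its back, z up. Its flat top holds a filter chamber, open over x -75..75, y -56..56 mm, 38 mm deep to the pleated filter, closed by the cover. The top in front of the tab is bare and flat for 70 mm; a bur block stands on the strip behind the cover.
- front_lip (a point): fixed: middle of the front edge of the chamber's opening (x = -75, z = 150 mm on the extractor), on the upper face of a lip 4 mm thick that is flush with the top. The catch of the tab, a tooth 3 mm tall, hooks under it with 2 mm of play. Holding the tab in at 8-10 N and raising the fingertip carries the edge up by friction; as the cover tips, the pad leans away inward by 2 to 3 mm, so follow it.
- rear_lip (a point): fixed: middle of the rear edge of the opening (x = 75, z = 150 mm on the extractor), on the upper face of a 4 mm lip flush with the top. The cover's tongues reach 5 mm under it; the cover tips about this edge.
- cover_grip (a point): centre of the cover's black grip bar, 50 mm long (x), 12 thick (y), 4 to 26 mm above the plate's underside; this point is 15 mm above it, mid-cover. Cover: dark grey louvred plate 158 x 120 x 4 mm, 0.18-0.28 kg, lying on the extractor's top; axes as the extractor's when clipped in: x from tab edge to tongue edge, z up. Laid down it stands on two skirts 28 mm deep under its sides.
- cover_edge (a point): middle of the cover's tab edge on the plate's underside, 70 mm from the bar's centre towards -x; level with the lips when clipped in. When the edge is raised 9 mm the catch is above the front lip: raise 12 to 13 mm, let go, and the catch rests on the lip and holds the edge about 9 mm up. Pulling the cover against catch or tongues with more than 30 N breaks it.
- cover_tongues (a point): middle of the cover's far edge, 75 mm from the bar's centre towards +x, 6 mm under the plate. Two tongues here, 20 mm wide, at y = -33 and 33 mm, hook under the rear lip with 2 mm of play up and down. To free them with the tab edge up: tip the cover further, to 10-15 degrees, far edge down, draw it about 15 mm towards the tab, then lift.
- cover_tab: orange snap tab in the middle of the cover's edge on the control side: an upright sprung leaf that rocks inward (+x) about its root; origin at the root, 26 mm under the plate, 71 mm from the bar's centre; z up the leaf. Its thumb pad is 36 mm wide (y) and stands 6 to 23 mm above the extractor's top. It snaps if pushed with more than 12 N.
- tab_ridge (a point): where to press: drawn place of the outer face of the rounded ridge across the pad, 77 mm from the bar's centre, 14 mm above the extractor's top. The push-on pad of this old tab really sits up to 4 mm farther in or out, which no pose shows. Pushed, the cover first shifts about 1 mm, then the pad yields at about 1 N/mm: catch free after 6 mm at 7-8 N, hard stop at 7.4 mm and 9.3 N.
- tray: fixed steel parts tray with a black rubber floor, 220 (x) x 180 (y) mm outside, walls 4 mm thick, 24 mm high; origin at the centre of its underside, inner floor 6 mm above that. With the cover lying in it on its skirts, the grip point is 43 mm above the floor.
- model: loose plaster dental model, 60 x 58 mm, 28 mm high; origin under its centre; leave alone
- articulator: loose aluminium articulator with two plaster models, 100 x 100 mm, 85 mm high; origin under its centre; leave alone
- bowl: loose blue mixing bowl, 110 mm across, 65 mm high; origin under its centre; leave alone
- bottle: loose amber bottle, 52 mm across, 125 mm high; origin under its centre; leave alone
- spare_filter: loose new filter cassette, 118 x 98 x 24 mm; origin under its centre; leave alone
- bur_block: loose aluminium bur block, 28 x 70 mm, 39 mm high with its burs, standing on the extractor's top behind the cover; origin under its centre; leave alone
- wax_knife: loose wax knife lying on the bench, 165 mm long, 10 mm thick; origin under its middle; leave alone
Not all that is in view belongs to the job. Leave any brown look-alike of the part that bears cover_grip alone.

How it is judged:
By the outcome, as a careful person would: the job done as asked, in the order asked, and still so for the second after the job is handed in, with the robot touching nothing.
It also fails if it takes over 72 s, if anything falls off the work surface, if the arm or the gripper's body presses on something with over 40 N, if the wrist force passes 120 N, or if a joint passes its speed limit or range.

ROBOT

A 7-joint arm with a two-finger parallel gripper is mounted at the origin on the work surface. World frame = base frame: x ahead of the robot, y to its left, z up, the work surface at z = 0. Lengths are in mm, angles in rad, forces in N, time in s.
With the tool pointing down it reaches from about 400 to 875 mm from the base axis. Payload 4.4 kg.
Tool frame: the origin (TCP) lies at the very end of the fingers, on their centre line; the grasp point (between the pads) lies 19 mm behind it; z points along the fingers, y is the direction in which the jaws open and shut (so a half turn about z gives the same grasp; the last joint's range is limited). The gripper opens to 85 mm and grips with 20 to 120 N. Pads are 22 mm wide; open, the fingers measure 114 mm over their backs; the gripper's body (76 mm by 85 mm) begins 54 mm behind the grasp point. The pads swing forward as they close: fully open they stand 13 mm farther back than shut.
Start: joints at [-1.364, 0.628, 0.038, 1.517, -0.027, 0.996, -0.02], TCP at [175.103, 625.985, 206.013] pointing down, gripper open.
Joint ranges: [-3.06, 3.06], [-0.37, 2.12], [-1.25, 1.32], [0.18, 2.47], [-1.1, 4.24], [0.23, 1.98], [-2.94, 2.94]. Speed limits (rad/s): [2.57, 2.57, 3.14, 3.14, 3.14, 3.14, 3.14].

INTERFACE

Orientations are given as [roll, pitch, yaw] about the fixed x, y, z axes, in that order (R = Rz(yaw) Ry(pitch) Rx(roll)).
In Python, from cell import read_state, get_image, calibration, finish_job gives the robot as it stands. The module is installed in compiled form; this text tells all that it offers.
- The arm moves only by the tool apply_moves, never from a script. Its argument "increments" is a list of rows, each an object of numbers: "tx", "ty", "tz": the shift along the world's x, y, z in m; "rx", "ry", "rz": the turn, a rotation vector about the world's x, y, z in units of 5 degrees (1.0 is 5 degrees); "claw": the finger opening in m, from 0 to 0.0854. In form: [{"tx": .., "ty": .., "tz": .., "rx": .., "ry": .., "rz": .., "claw": ..}, ...]. A call has 1 to 12 rows; each row is the pose to reach, as a shift and turn from the pose commanded when the call began; what a row does not reach only later rows make up. A row lasts 1/10 s, in which the tool goes at most 50 mm and 8.59 degrees, less where a joint would pass 70% of its speed; a pose out of reach is approached as far as the arm can. A call with a gripper value outside its range is refused whole. The fingers move at their own pace and stop on an object; the grip force is fixed at half the most. Time passes only in rows, so rows that repeat a pose let the fingers close. It gives the time, the measured TCP pose, the force and the opening at its end, in the units of the state.
- read_state(): the state, without advancing time (a new reading comes with each control period).
- get_image(name): name is "scene" or "top" or "wrist"; returns the picture (400x640x3 uint8, red, green, blue); there is no depth.
- calibration(name): a dict with "camera_matrix" (3x3 intrinsics, pixels), "distortion" ([k1, k2, p1, p2, k3] as OpenCV has them; the pictures are not rectified), "origin" and "attitude" of the camera in the world. Camera axes: x right, y up, looking along -z (the intrinsics and any distortion apply to the point x, -y, -z); pixel columns grow to the right and rows downward; lengths in mm; the calibration is good to about 2 mm. A picture is of the moment at which its call begins: read the wrist's pose just before it. calibration takes no time and is no camera call; for the wrist camera it gives the pose at the moment of the call.
- finish_job(): hands the job in, once; it reports no verdict.
The state is a dict: "clock": time; "qpos": joint angles; "qd": joint speeds; "tau": joint torques, N m; "eef_pos": TCP position; "tool_rot": TCP orientation; "force": force on the tool from outside, world axes, zero at the start; "torque": the same for the moment, N m; "width": finger opening in mm.
Only numpy, scipy, OpenCV 4.12 (cv2) and the standard library are available. Lean on these libraries where they do the work, as an engineer would, in place of code of your own. Each camera call takes 0.05 s, during which the arm holds its last target. There are 200 camera calls.

## Working session

There is one attempt and no reset: what is moved stays moved. The work goes in short steps, Python scripts to look and compute and a tool call to move; the robot and the scene stay as the last step left them, time stands still between calls to the robot, and variables do not carry over. Pictures are saved under pics/ and viewed, about 8 in all and at most 12, crops included, and the job is handed in when it is done.

Besides the shell and the picture viewer there is one more tool, called after ">>>" in YAML: its name, and indented under it one key for each argument. apply_moves: Moves the arm, as the interface text tells. Its arguments: {"type":"object","properties":{"increments":{"type":"array"}},"required":["increments"]}

```bash
mkdir -p pics; python3 - <<'E'
from cell import *
import cv2
print(read_state())
for n in ("scene","top"):
    c=calibration(n);print(n,c)
    cv2.imwrite(f"pics/{n}0.png",get_image(n)[:,:,::-1])
E
```

```text
{'clock': 0.0, 'qpos': array([-1.3638213 ,  0.62935487,  0.03843147,  1.51835821, -0.02698551,
        0.99626994, -0.02000628]), 'qd': array([-2.49397962e-04,  2.86322237e-04,  1.89580873e-04, -8.59779543e-05,
        8.80451294e-06, -3.05800586e-04, -8.35521721e-04]), 'tau': array([-3.71573369e-04, -5.63410306e+01,  1.22633781e+00, -1.93441325e+01,
        1.09843182e-02,  1.05688378e-02,  7.21407872e-06]), 'eef_pos': array([174.90652223, 625.34175529, 205.08639636]), 'tool_rot': array([-3.13972030e+00,  3.08162546e-05,  2.86882796e+00]), 'force': array([ 0.19032435, -0.09838875,  0.21415494]), 'torque': array([ 0.00639195, -0.02366002, -0.01371936]), 'width': 85.41845253396414}
scene {'camera_matrix': array([[372.7759933 ,   0.        , 319.74846979],
       [  0.        , 372.7759933 , 199.93789483],
       [  0.        ,   0.        ,   1.        ]]), 'distortion': array([0.02571852, 0.        , 0.        , 0.        , 0.        ]), 'origin': array([1045.32567823,  -15.8746945 , 1005.50539666]), 'attitude': array([ 0.59604283, -0.0145538 ,  1.6610444 ])}
top {'camera_matrix': array([[503.32581241,   0.        , 322.39712372],
       [  0.        , 503.32581241, 203.78781187],
       [  0.        ,   0.        ,   1.        ]]), 'distortion': array([-0.02729278,  0.        ,  0.        ,  0.        ,  0.        ]), 'origin': array([ 202.72181762,  -46.12613576, 1549.37056754]), 'attitude': array([ 0.17183731, -0.00175185, -1.58641113])}
```

View pics/scene0.png

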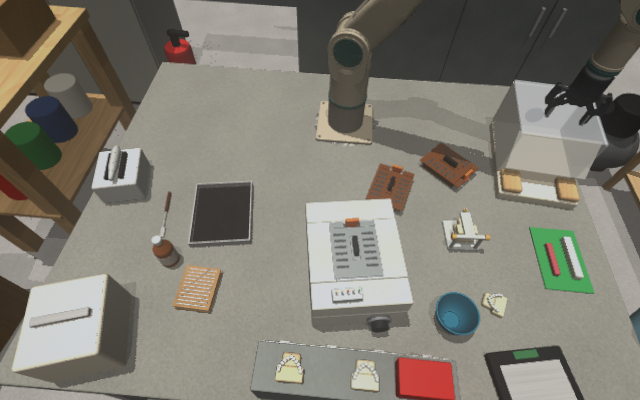

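View pics/top0.png

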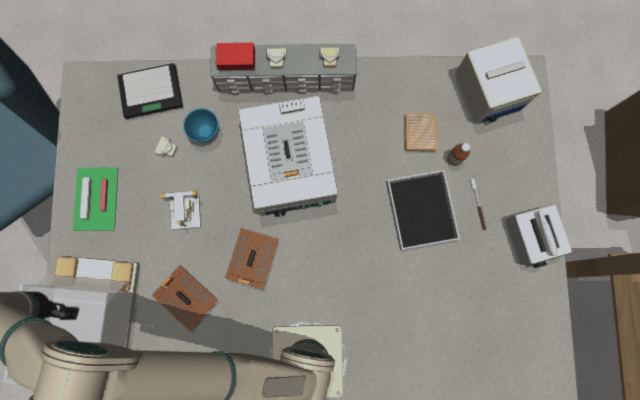

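The scene shows the grey cover on the white extractor (top view ~(288,150)) with its orange tab toward the robot at (291,174). The bur block is at (292,106) on the far side, and the tray is at (423,210). There are two brown look-alikes at (252,258) and (185,297), which I'll leave alone. The grey one with the tab under the white body is the one meant. I'll confirm that in an enlarged crop.

```bash
cat > h.py <<'E'
import numpy as np, cv2
from scipy.spatial.transform import Rotation as R
from cell import *
def Rm(a): return R.from_euler('xyz',a).as_matrix()
def pix2w(c,uv,z):
    p=cv2.undistortPoints(np.array([[uv]],float),c['camera_matrix'],c['distortion'])[0,0]
    d=Rm(c['attitude'])@np.array([p[0],-p[1],-1]); o=np.array(c['origin'])
    return o+d*(z-o[2])/d[2]
def w2pix(c,P):
    q=(np.atleast_2d(P)-c['origin'])@Rm(c['attitude']); q=q*[1,-1,-1]
    return cv2.projectPoints(q,np.zeros(3),np.zeros(3),c['camera_matrix'],c['distortion'])[0][:,0]
E
python3 - <<'E'
import cv2
a=cv2.imread('pics/top0.png')
cv2.imwrite('pics/c1.png',cv2.resize(a[90:220,232:342],None,fx=4.5,fy=4.5,interpolation=cv2.INTER_CUBIC))
b=cv2.resize(a[165:255,380:470],None,fx=5,fy=5,interpolation=cv2.INTER_CUBIC)
c=cv2.imread('pics/c1.png');import numpy as np
o=np.zeros((max(b.shape[0],c.shape[0]),800,3),np.uint8)
c=cv2.resize(a[90:220,232:342],None,fx=4,fy=4,interpolation=cv2.INTER_CUBIC);b=cv2.resize(b,(360,360))
o=np.zeros((520,800,3),np.uint8);o[:,:440]=c;o[:360,440:]=b
cv2.imwrite('pics/c1.png',o)
E
```

```text
(no output)
```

View pics/c1.png

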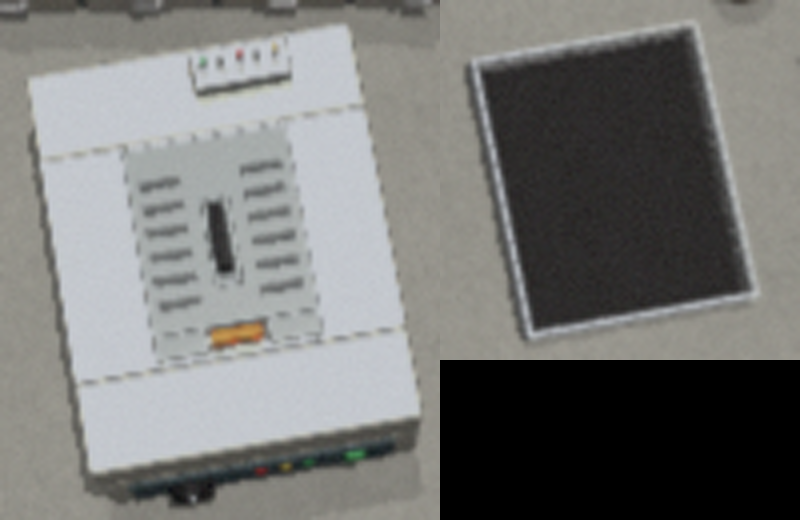

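```bash
cat > m1.py <<'E'
from h import *
c=calibration('top')
E=np.array([[30,78],[349,27],[418,417],[93,470]])/4+[232,90]-.4
T=(np.array([[472,64],[696,25],[756,296],[530,338]])-[440,0])/4+[380,165]-.4
def fit(P,loc):
    P=P[:,:2];m=P.mean(0);l=loc-loc.mean(0);H=l.T@(P-m);yaw=np.arctan2(H[0,1]-H[1,0],H[0,0]+H[1,1])
    r=np.array([[np.cos(yaw),-np.sin(yaw)],[np.sin(yaw),np.cos(yaw)]])
    print(m.round(1),yaw.round(4),np.degrees(yaw).round(2),'res',(P-m-l@r.T).round(1).tolist());return m,yaw
# image TL = far-left: +x far, +y left
fe=fit(np.array([pix2w(c,p,150) for p in E]),np.array([[150,120],[150,-120],[-150,-120],[-150,120.]]))
ft=fit(np.array([pix2w(c,p,24) for p in T]),np.array([[110,90],[110,-90],[-110,-90],[-110,90.]]))
g=np.array([220,237])/4+[232,90]-.4; print('grip',pix2w(c,g,176))
tb=np.array([238,333])/4+[232,90]-.4; print('tab',pix2w(c,tb,173))
print(pix2w(c,(252,258),40),pix2w(c,(185,297),40))
E
python3 m1.py
```

```text
[602.   46.5] 0.1551 8.89 res [[-1.7, -1.7], [-3.1, 1.9], [1.1, 3.6], [3.7, -3.7]]
[ 445.2 -361.9] 0.1629 9.34 res [[-1.8, -1.2], [-2.5, 0.4], [2.1, 2.3], [2.2, -1.5]]
grip [599.98465059  46.36126802 176.        ]
tab [530.9543289   34.15586643 173.        ]
[303.34830251 160.13936928  40.        ] [191.19552107 357.60747282  40.        ]
```

The crop confirms it: a grey louvred cover with a black bar at (220,237) and an orange tab at (238,333), set in the white extractor's top. The corner fits agree to within 4 mm with the grip at (600,46) and the tab. Next I move to a hover in front of the tab.

>>> apply_moves:
  increments:
    - {"tz": 0.05, "claw": 0.0}
    - {"tx": 0.308, "ty": -0.598, "tz": 0.06, "rz": 4.9, "claw": 0}
    - {"tx": 0.308, "ty": -0.598, "tz": 0.06, "rz": 4.9, "claw": 0}
    - {"tx": 0.308, "ty": -0.598, "tz": 0.06, "rz": 4.9, "claw": 0}
    - {"tx": 0.308, "ty": -0.598, "tz": 0.06, "rz": 4.9, "claw": 0}
    - {"tx": 0.308, "ty": -0.598, "tz": 0.06, "rz": 4.9, "claw": 0}
    - {"tx": 0.308, "ty": -0.598, "tz": 0.06, "rz": 4.9, "claw": 0}
    - {"tx": 0.308, "ty": -0.598, "tz": 0.06, "rz": 4.9, "claw": 0}
    - {"tx": 0.308, "ty": -0.598, "tz": 0.06, "rz": 4.9, "claw": 0}
    - {"tx": 0.308, "ty": -0.598, "tz": 0.06, "rz": 4.9, "claw": 0}
    - {"tx": 0.308, "ty": -0.598, "tz": 0.06, "rz": 4.9, "claw": 0}
    - {"tx": 0.308, "ty": -0.598, "tz": 0.06, "rz": 4.9, "claw": 0}

```text
$.increments[0]: bad value
```

>>> apply_moves:
  increments:
    - {"tx": 0, "ty": 0, "tz": 0.05, "rx": 0, "ry": 0, "rz": 0, "claw": 0}
    - {"tx": 0.308, "ty": -0.598, "tz": 0.06, "rx": 0, "ry": 0, "rz": 4.9, "claw": 0}
    - {"tx": 0.308, "ty": -0.598, "tz": 0.06, "rx": 0, "ry": 0, "rz": 4.9, "claw": 0}
    - {"tx": 0.308, "ty": -0.598, "tz": 0.06, "rx": 0, "ry": 0, "rz": 4.9, "claw": 0}
    - {"tx": 0.308, "ty": -0.598, "tz": 0.06, "rx": 0, "ry": 0, "rz": 4.9, "claw": 0}
    - {"tx": 0.308, "ty": -0.598, "tz": 0.06, "rx": 0, "ry": 0, "rz": 4.9, "claw": 0}
    - {"tx": 0.308, "ty": -0.598, "tz": 0.06, "rx": 0, "ry": 0, "rz": 4.9, "claw": 0}
    - {"tx": 0.308, "ty": -0.598, "tz": 0.06, "rx": 0, "ry": 0, "rz": 4.9, "claw": 0}
    - {"tx": 0.308, "ty": -0.598, "tz": 0.06, "rx": 0, "ry": 0, "rz": 4.9, "claw": 0}
    - {"tx": 0.308, "ty": -0.598, "tz": 0.06, "rx": 0, "ry": 0, "rz": 4.9, "claw": 0}
    - {"tx": 0.308, "ty": -0.598, "tz": 0.06, "rx": 0, "ry": 0, "rz": 4.9, "claw": 0}
    - {"tx": 0.308, "ty": -0.598, "tz": 0.06, "rx": 0, "ry": 0, "rz": 4.9, "claw": 0}

```text
clock: 1.3
eef_pos: [427.3, 135.1, 264.2]
tool_rot: [3.141, 0.0, -2.987]
force: [1.4, 1.0, -0.3]
width: 0.1
```

>>> apply_moves:
  increments:
    - {"tx": 0.05, "ty": -0.1, "tz": -0.02, "rx": 0, "ry": 0, "rz": 0, "claw": 0}
    - {"tx": 0.05, "ty": -0.1, "tz": -0.02, "rx": 0, "ry": 0, "rz": 0, "claw": 0}
    - {"tx": 0.05, "ty": -0.1, "tz": -0.02, "rx": 0, "ry": 0, "rz": 0, "claw": 0}
    - {"tx": 0.05, "ty": -0.1, "tz": -0.02, "rx": 0, "ry": 0, "rz": 0, "claw": 0}
    - {"tx": 0.05, "ty": -0.1, "tz": -0.02, "rx": 0, "ry": 0, "rz": 0, "claw": 0}

```text
clock: 1.8
eef_pos: [476.3, 38.4, 244.0]
tool_rot: [3.14, -0.001, -2.986]
force: [-0.9, -0.4, -0.4]
width: 0.2
```

```bash
python3 - <<'E'
from h import *
s=read_state();print(s['eef_pos'],s['tool_rot'],s['force'],s['qpos'].round(2))
c=calibration('wrist');print(c)
im=get_image('wrist')[:,:,::-1];cv2.imwrite('pics/w1.png',im)
import pickle;pickle.dump(c,open('w1.pkl','wb'))
E
```

```text
[476.25966359  38.37953455 243.96564946] [ 3.14047726e+00 -1.04416142e-03 -2.98589634e+00] [-0.93431696 -0.35665491 -0.36935046] [-0.22  0.34  0.11  1.93 -0.05  0.87  1.64]
{'camera_matrix': array([[304.09864436,   0.        , 319.60542043],
       [  0.        , 304.09864436, 196.30235805],
       [  0.        ,   0.        ,   1.        ]]), 'distortion': array([-0.03969923,  0.        ,  0.        ,  0.        ,  0.        ]), 'origin': array([392.35110403,  26.46944109, 411.44430854]), 'attitude': array([-0.33001989, -0.0022156 ,  1.7264162 ])}
```

View pics/w1.png

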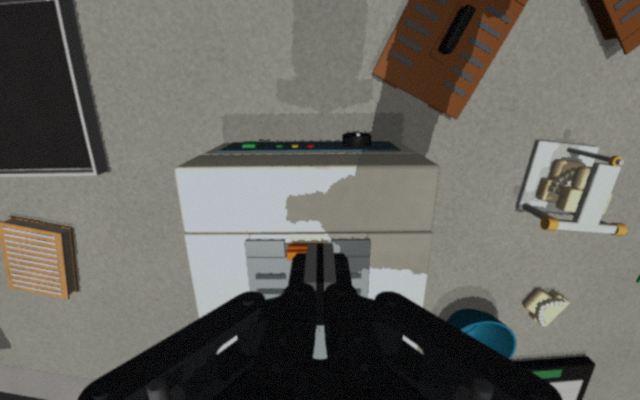

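```bash
python3 - <<'E'
from h import *
import pickle;c=pickle.load(open('w1.pkl','rb'))
a=cv2.imread('pics/w1.png');cv2.imwrite('pics/w1c.png',cv2.resize(a[150:270,165:445],None,fx=2.85,fy=2.85,interpolation=cv2.INTER_CUBIC))
def loc(p): # to extractor frame guess
    y=.157;d=p[:2]-[602,46.5];return np.array([d[0]*np.cos(y)+d[1]*np.sin(y),-d[0]*np.sin(y)+d[1]*np.cos(y)])
for n,p,z in [('cornR',(177,168),150),('cornL',(438,165),150),('seamR',(185,233),150),('seamL',(435,233),150),('coverR',(246,238),154),('coverL',(369,238),154),('tabtop',(287,246),173)]:
    w=pix2w(c,p,z);print(n,w.round(1),loc(w).round(1))
E
```

```text
cornR [474.  -88.3 150. ] [-147.5 -113.1]
cornL [435.7 139.8 150. ] [-149.7  118.2]
seamR [537.2 -80.4 150. ] [ -83.9 -115.2]
seamL [500.3 155.6 150. ] [-83.4 123.6]
coverR [531.1 -21.3 154. ] [-80.7 -55.9]
coverL [513.2  93.1 154. ] [-80.4  59.9]
tabtop [523.   18.5 173. ] [-82.4 -15.3]
```

View pics/w1c.png

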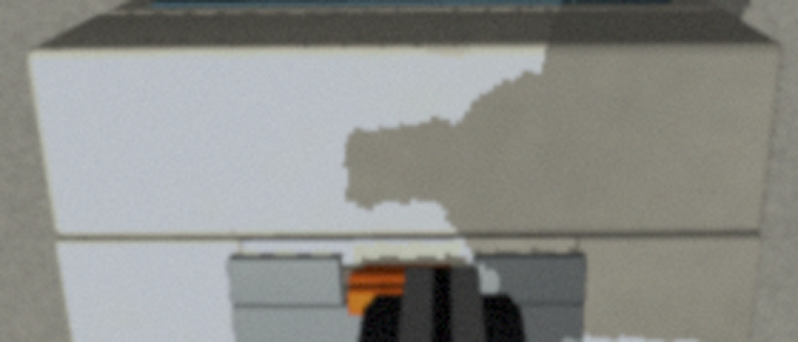

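The cover's near edge measures 80 mm from the extractor centre (79 expected), and the lateral centre sits 2 mm further left. That puts the extractor at about (601,48.5) with yaw 0.157. Next I descend in front of the tab.

>>> apply_moves:
  increments:
    - {"tx": 0.021, "ty": -0.006, "tz": -0.03, "rx": 0, "ry": 0, "rz": 0, "claw": 0}
    - {"tx": 0.021, "ty": -0.006, "tz": -0.06, "rx": 0, "ry": 0, "rz": 0, "claw": 0}
    - {"tx": 0.021, "ty": -0.006, "tz": -0.08, "rx": 0, "ry": 0, "rz": 0, "claw": 0}
    - {"tx": 0.021, "ty": -0.006, "tz": -0.086, "rx": 0, "ry": 0, "rz": 0, "claw": 0}
    - {"tx": 0.021, "ty": -0.006, "tz": -0.086, "rx": 0, "ry": 0, "rz": 0, "claw": 0}
    - {"tx": 0.021, "ty": -0.006, "tz": -0.086, "rx": 0, "ry": 0, "rz": 0, "claw": 0}

```text
clock: 2.45
eef_pos: [498.5, 32.1, 159.2]
tool_rot: [3.141, 0.002, -2.985]
force: [-0.3, 0.3, 0.5]
width: -0.2
```

```bash
python3 - <<'E'
from h import *
s=read_state();print(s['eef_pos'],s['tool_rot'],s['force'])
c=calibration('wrist')
im=get_image('wrist')[:,:,::-1];cv2.imwrite('pics/w2.png',cv2.resize(im[150:300,220:420],None,fx=3.9,fy=3.9,interpolation=cv2.INTER_CUBIC))
import pickle;pickle.dump(c,open('w2.pkl','wb'))
E
```

```text
[498.51648857  32.05504781 159.22658925] [ 3.14134728e+00  1.74706521e-03 -2.98533741e+00] [-0.28250585  0.26531314  0.54703403]
```

View pics/w2.png

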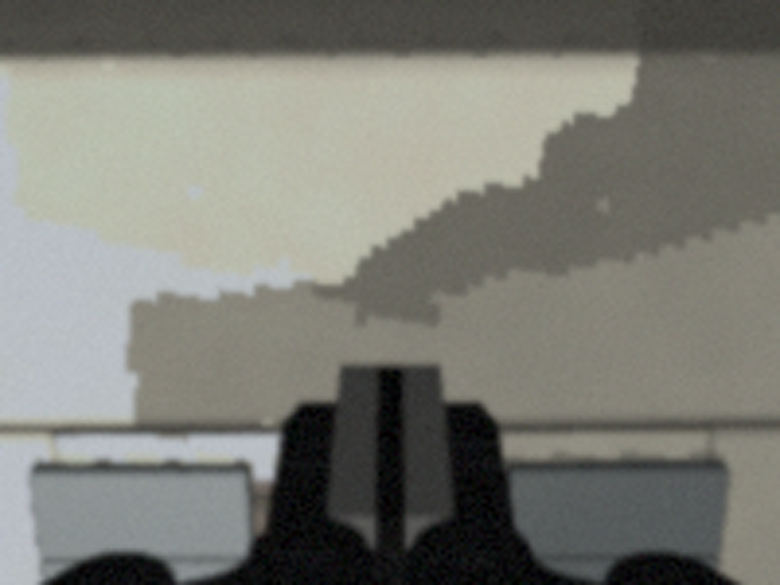

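The fingers (column 390) are centred on the cover (~380), with a gap of about 15 mm to the tab. Now I advance gently while watching the force.

>>> apply_moves:
  increments:
    - {"tx": 0.003, "ty": 0.0, "tz": -0.002, "rx": 0, "ry": 0, "rz": 0, "claw": 0}
    - {"tx": 0.006, "ty": 0.0005, "tz": -0.002, "rx": 0, "ry": 0, "rz": 0, "claw": 0}
    - {"tx": 0.008, "ty": 0.001, "tz": -0.002, "rx": 0, "ry": 0, "rz": 0, "claw": 0}
    - {"tx": 0.009, "ty": 0.001, "tz": -0.002, "rx": 0, "ry": 0, "rz": 0, "claw": 0}
    - {"tx": 0.009, "ty": 0.001, "tz": -0.002, "rx": 0, "ry": 0, "rz": 0, "claw": 0}
    - {"tx": 0.009, "ty": 0.001, "tz": -0.002, "rx": 0, "ry": 0, "rz": 0, "claw": 0}

```text
clock: 3.1
eef_pos: [506.8, 32.0, 156.2]
tool_rot: [3.142, -0.0, -2.987]
force: [0.1, 0.1, 0.1]
width: 0.1
```

>>> apply_moves:
  increments:
    - {"tx": 0.001, "ty": 0.0002, "tz": 0, "rx": 0, "ry": 0, "rz": 0, "claw": 0}
    - {"tx": 0.002, "ty": 0.0004, "tz": 0, "rx": 0, "ry": 0, "rz": 0, "claw": 0}
    - {"tx": 0.003, "ty": 0.0005, "tz": 0, "rx": 0, "ry": 0, "rz": 0, "claw": 0}
    - {"tx": 0.003, "ty": 0.0005, "tz": 0, "rx": 0, "ry": 0, "rz": 0, "claw": 0}
    - {"tx": 0.003, "ty": 0.0005, "tz": 0, "rx": 0, "ry": 0, "rz": 0, "claw": 0}

```text
clock: 3.6
eef_pos: [509.9, 32.6, 156.2]
tool_rot: [-3.142, -0.0, -2.987]
force: [0.5, -0.0, -0.5]
width: 0.4
```

>>> apply_moves:
  increments:
    - {"tx": 0.001, "ty": 0.0002, "tz": 0, "rx": 0, "ry": 0, "rz": 0, "claw": 0}
    - {"tx": 0.002, "ty": 0.0003, "tz": 0, "rx": 0, "ry": 0, "rz": 0, "claw": 0}
    - {"tx": 0.003, "ty": 0.0005, "tz": 0, "rx": 0, "ry": 0, "rz": 0, "claw": 0}
    - {"tx": 0.003, "ty": 0.0005, "tz": 0, "rx": 0, "ry": 0, "rz": 0, "claw": 0}
    - {"tx": 0.003, "ty": 0.0005, "tz": 0, "rx": 0, "ry": 0, "rz": 0, "claw": 0}

```text
clock: 4.1
eef_pos: [512.9, 33.1, 156.2]
tool_rot: [3.142, -0.0, -2.987]
force: [1.0, -0.4, 0.2]
width: -0.4
```

>>> apply_moves:
  increments:
    - {"tx": 0.001, "ty": 0.0002, "tz": 0, "rx": 0, "ry": 0, "rz": 0, "claw": 0}
    - {"tx": 0.002, "ty": 0.0003, "tz": 0, "rx": 0, "ry": 0, "rz": 0, "claw": 0}
    - {"tx": 0.003, "ty": 0.0005, "tz": 0, "rx": 0, "ry": 0, "rz": 0, "claw": 0}
    - {"tx": 0.003, "ty": 0.0005, "tz": 0, "rx": 0, "ry": 0, "rz": 0, "claw": 0}
    - {"tx": 0.003, "ty": 0.0005, "tz": 0, "rx": 0, "ry": 0, "rz": 0, "claw": 0}

```text
clock: 4.6
eef_pos: [515.9, 33.6, 156.2]
tool_rot: [3.142, -0.0, -2.987]
force: [-0.1, -0.0, -0.3]
width: 0.2
```

>>> apply_moves:
  increments:
    - {"tx": 0.001, "ty": 0.0002, "tz": 0, "rx": 0, "ry": 0, "rz": 0, "claw": 0}
    - {"tx": 0.002, "ty": 0.0003, "tz": 0, "rx": 0, "ry": 0, "rz": 0, "claw": 0}
    - {"tx": 0.003, "ty": 0.0005, "tz": 0, "rx": 0, "ry": 0, "rz": 0, "claw": 0}
    - {"tx": 0.003, "ty": 0.0005, "tz": 0, "rx": 0, "ry": 0, "rz": 0, "claw": 0}
    - {"tx": 0.003, "ty": 0.0005, "tz": 0, "rx": 0, "ry": 0, "rz": 0, "claw": 0}

```text
clock: 5.1
eef_pos: [518.9, 34.1, 156.2]
tool_rot: [3.142, -0.0, -2.987]
force: [0.5, 0.6, -0.2]
width: 0.2
```

>>> apply_moves:
  increments:
    - {"tx": 0.001, "ty": 0.0002, "tz": 0, "rx": 0, "ry": 0, "rz": 0, "claw": 0}
    - {"tx": 0.002, "ty": 0.0003, "tz": 0, "rx": 0, "ry": 0, "rz": 0, "claw": 0}
    - {"tx": 0.003, "ty": 0.0005, "tz": 0, "rx": 0, "ry": 0, "rz": 0, "claw": 0}
    - {"tx": 0.003, "ty": 0.0005, "tz": 0, "rx": 0, "ry": 0, "rz": 0, "claw": 0}
    - {"tx": 0.003, "ty": 0.0005, "tz": 0, "rx": 0, "ry": 0, "rz": 0, "claw": 0}

```text
clock: 5.6
eef_pos: [521.9, 34.6, 156.2]
tool_rot: [3.142, -0.0, -2.987]
force: [-1.0, -0.1, 0.1]
width: 0.4
```

>>> apply_moves:
  increments:
    - {"tx": 0.001, "ty": 0.0002, "tz": 0, "rx": 0, "ry": 0, "rz": 0, "claw": 0}
    - {"tx": 0.002, "ty": 0.0003, "tz": 0, "rx": 0, "ry": 0, "rz": 0, "claw": 0}
    - {"tx": 0.002, "ty": 0.0003, "tz": 0, "rx": 0, "ry": 0, "rz": 0, "claw": 0}
    - {"tx": 0.002, "ty": 0.0003, "tz": 0, "rx": 0, "ry": 0, "rz": 0, "claw": 0}

```text
clock: 6.0
eef_pos: [523.9, 34.9, 156.2]
tool_rot: [-3.142, -0.0, -2.987]
force: [-0.9, -0.1, -0.2]
width: -0.3
```

>>> apply_moves:
  increments:
    - {"tx": 0.001, "ty": 0.0002, "tz": 0, "rx": 0, "ry": 0, "rz": 0, "claw": 0}
    - {"tx": 0.002, "ty": 0.0003, "tz": 0, "rx": 0, "ry": 0, "rz": 0, "claw": 0}
    - {"tx": 0.002, "ty": 0.0003, "tz": 0, "rx": 0, "ry": 0, "rz": 0, "claw": 0}
    - {"tx": 0.002, "ty": 0.0003, "tz": 0, "rx": 0, "ry": 0, "rz": 0, "claw": 0}

```text
clock: 6.4
eef_pos: [525.9, 35.2, 156.2]
tool_rot: [-3.142, -0.0, -2.987]
force: [-0.4, 1.1, -0.5]
width: -0.4
```

```bash
python3 - <<'E'
from h import *
F=[]
for i in range(4): F.append(read_state()['force']);im=get_image('wrist')
print(np.round(F,2))
cv2.imwrite('pics/w3.png',cv2.resize(im[150:300,220:420,::-1],None,fx=3.9,fy=3.9,interpolation=cv2.INTER_CUBIC))
E
```

```text
[[-0.37  1.11 -0.5 ]
 [ 0.55  0.08 -0.04]
 [-0.76  0.4  -0.  ]
 [ 0.22  0.48  0.15]]
```

View pics/w3.png

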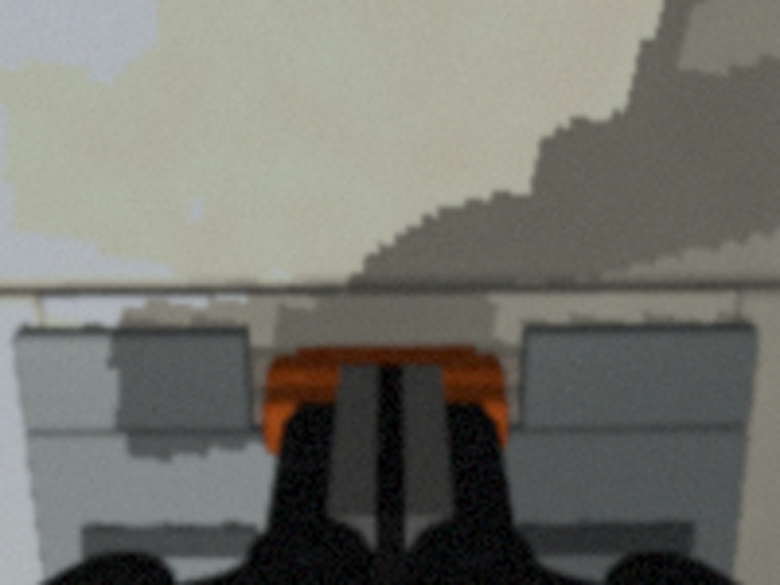

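```bash
python3 - <<'E'
from h import *
c=calibration('wrist');s=read_state();print(s['eef_pos'],c['origin'],c['attitude'])
def loc(p):
    y=.157;d=p[:2]-[601,48.5];return np.array([d[0]*np.cos(y)+d[1]*np.sin(y),-d[0]*np.sin(y)+d[1]*np.cos(y)]).round(1)
print('tcp',loc(s['eef_pos']),w2pix(c,s['eef_pos']))
for n,u,v,z in [('tipedge',390,365,156),('tipR',340,365,156),('tipL',440,365,156),('padrow',390,348,156),('padrow',390,348,164),('padrow',390,348,173),('padL',265,370,164),('padR',507,370,164),('padbackL',267,450,173),('cov',20,330,154),('cov',755,328,154),('seam',390,288,150)]:
    print(n,z,loc(pix2w(c,(220+u/3.9-.4,150+v/3.9-.4),z)))
E
```

```text
[525.88255501  35.16874824 156.20390478] [441.77204721  23.49108547 323.56851207] [-3.30980321e-01 -1.11259493e-03  1.72546816e+00]
tcp [-76.3  -1.4] [[316.98046197 238.65880549]]
tipedge 156 [-73.1   0.2]
tipR 156 [-73.1  -7.7]
tipL 156 [-73.    8.1]
padrow 156 [-76.1   0.2]
padrow 164 [-80.1   0.2]
padrow 173 [-84.7   0.2]
padL 164 [-76.5 -18.7]
padR 164 [-76.4  17.8]
padbackL 173 [-68.2 -17.8]
cov 154 [-78.3 -58.5]
cov 154 [-78.3  58.1]
seam 150 [-83.7   0.2]
```

The picture shows the pad (orange, columns 265–507, rows 348–450) still unpressed. The fingertip edge is at row 365, which doesn't fit with TCP z=156. I'll check the real tip height from the side camera.

```bash
python3 - <<'E'
from h import *
c=calibration('scene');s=read_state();im=get_image('scene')[:,:,::-1]
u0,v0=285,110;k=6
o=cv2.resize(im[v0:v0+100,u0:u0+130],None,fx=k,fy=k,interpolation=cv2.INTER_CUBIC).copy()
e=s['eef_pos'];Rt=Rm(s['tool_rot'])
for h in (0,10,19,28):
    p=w2pix(c,e-Rt@[0,0,h])[0];print(h,p.round(1),((p-[u0,v0]+.5)*k).round())
    cv2.circle(o,tuple(((p-[u0,v0]+.5)*k).astype(int)),2,(0,0,255),-1)
cv2.imwrite('pics/s1.png',o)
E
```

```text
0 [351.8 219.9] [404. 663.]
10 [352.1 218. ] [406. 651.]
19 [352.4 216.2] [408. 640.]
28 [352.7 214.4] [409. 629.]
```

View pics/s1.png

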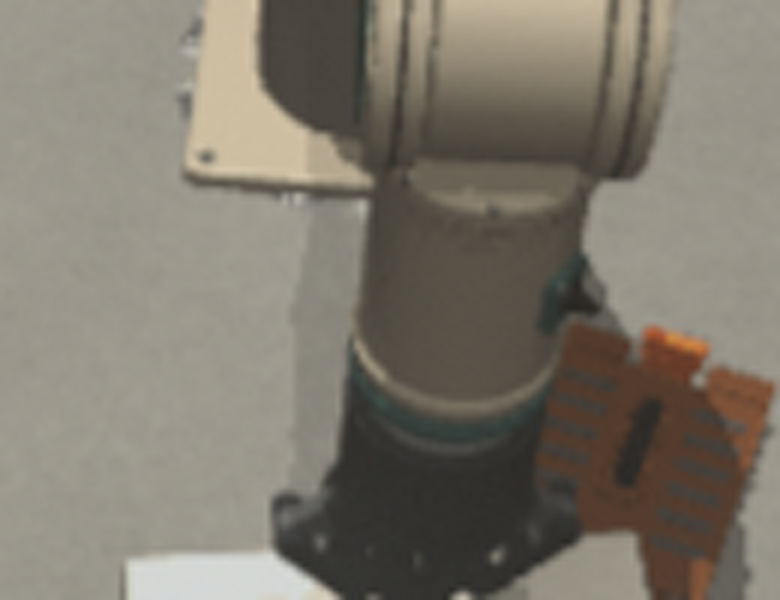

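The crop missed: the tip is just below the frame. I'll shift the window.

```bash
python3 - <<'E'
from h import *
c=calibration('scene');s=read_state();im=get_image('scene')[:,:,::-1]
u0,v0=315,190;k=9
o=cv2.resize(im[v0:v0+62,u0:u0+85],None,fx=k,fy=k,interpolation=cv2.INTER_CUBIC).copy()
e=s['eef_pos'];Rt=Rm(s['tool_rot'])
for h in (0,10,19,28):
    p=w2pix(c,e-Rt@[0,0,h])[0]
    cv2.circle(o,tuple(((p-[u0,v0]+.5)*k).astype(int)),2,(0,0,255),-1)
y=.157
for q in [(-77,-18,173),(-77,18,173),(-77,18,156),(-25,0,176),(25,0,176),(-79,60,154)]:
    p=w2pix(c,[601+q[0]*np.cos(y)-q[1]*np.sin(y),48.5+q[0]*np.sin(y)+q[1]*np.cos(y),q[2]])[0]
    cv2.circle(o,tuple(((p-[u0,v0]+.5)*k).astype(int)),2,(0,255,0),-1)
cv2.imwrite('pics/s2.png',o)
E
```

```text
(no output)
```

View pics/s2.png

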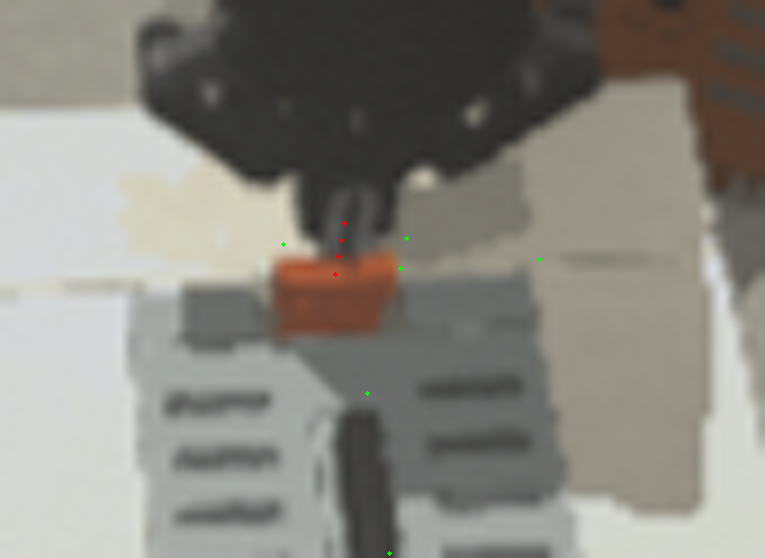

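The scene view leaves two readings. Either the tip is hidden in front of the pad, or the tip sits higher and is over the pad. I'll settle it by touch on the bare strip: back off, lower gently and watch the force.

>>> apply_moves:
  increments:
    - {"tx": -0.02, "ty": -0.003, "tz": 0, "rx": 0, "ry": 0, "rz": 0, "claw": 0}
    - {"tx": -0.036, "ty": -0.006, "tz": 0, "rx": 0, "ry": 0, "rz": 0, "claw": 0}
    - {"tx": -0.036, "ty": -0.006, "tz": -0.003, "rx": 0, "ry": 0, "rz": 0, "claw": 0}
    - {"tx": -0.036, "ty": -0.006, "tz": -0.004, "rx": 0, "ry": 0, "rz": 0, "claw": 0}
    - {"tx": -0.036, "ty": -0.006, "tz": -0.005, "rx": 0, "ry": 0, "rz": 0, "claw": 0}
    - {"tx": -0.036, "ty": -0.006, "tz": -0.0055, "rx": 0, "ry": 0, "rz": 0, "claw": 0}
    - {"tx": -0.036, "ty": -0.006, "tz": -0.0055, "rx": 0, "ry": 0, "rz": 0, "claw": 0}

```text
clock: 7.4
eef_pos: [490.4, 29.3, 150.5]
tool_rot: [-3.142, 0.0, -2.987]
force: [0.1, -0.1, -0.4]
width: 0.1
```

>>> apply_moves:
  increments:
    - {"tx": 0, "ty": 0, "tz": -0.0005, "rx": 0, "ry": 0, "rz": 0, "claw": 0}
    - {"tx": 0, "ty": 0, "tz": -0.001, "rx": 0, "ry": 0, "rz": 0, "claw": 0}
    - {"tx": 0, "ty": 0, "tz": -0.0015, "rx": 0, "ry": 0, "rz": 0, "claw": 0}
    - {"tx": 0, "ty": 0, "tz": -0.0015, "rx": 0, "ry": 0, "rz": 0, "claw": 0}

```text
clock: 7.8
eef_pos: [489.9, 29.2, 149.1]
tool_rot: [3.142, -0.0, -2.987]
force: [0.0, -0.1, 0.4]
width: 0.0
```

>>> apply_moves:
  increments:
    - {"tx": 0, "ty": 0, "tz": -0.0005, "rx": 0, "ry": 0, "rz": 0, "claw": 0}
    - {"tx": 0, "ty": 0, "tz": -0.001, "rx": 0, "ry": 0, "rz": 0, "claw": 0}
    - {"tx": 0, "ty": 0, "tz": -0.0015, "rx": 0, "ry": 0, "rz": 0, "claw": 0}
    - {"tx": 0, "ty": 0, "tz": -0.002, "rx": 0, "ry": 0, "rz": 0, "claw": 0}
    - {"tx": 0, "ty": 0, "tz": -0.002, "rx": 0, "ry": 0, "rz": 0, "claw": 0}

```text
clock: 8.3
eef_pos: [489.8, 29.2, 147.1]
tool_rot: [3.142, -0.0, -2.987]
force: [-0.2, 0.4, 0.3]
width: -0.0
```

```bash
python3 - <<'E'
from h import *
s=read_state();print(s['eef_pos'],s['force'])
im=get_image('wrist')[:,:,::-1];cv2.imwrite('pics/w4.png',cv2.resize(im[150:300,220:420],None,fx=3.9,fy=3.9,interpolation=cv2.INTER_CUBIC))
c=calibration('wrist');e=s['eef_pos'];Rt=Rm(s['tool_rot'])
for sx in (11,-11,0):
  print(sx,[w2pix(c,e+Rt@[sx,0,-h])[0].round(0).tolist() for h in (0,10,20,30,60)])
E
```

```text
[489.83954322  29.16775359 147.11491723] [-0.19803806  0.41973657  0.25315138]
11 [[317.0, 222.0], [317.0, 229.0], [317.0, 237.0], [317.0, 246.0], [316.0, 281.0]]
-11 [[317.0, 254.0], [317.0, 263.0], [317.0, 272.0], [317.0, 283.0], [316.0, 323.0]]
0 [[317.0, 239.0], [317.0, 246.0], [317.0, 255.0], [317.0, 265.0], [316.0, 303.0]]
```

View pics/w4.png

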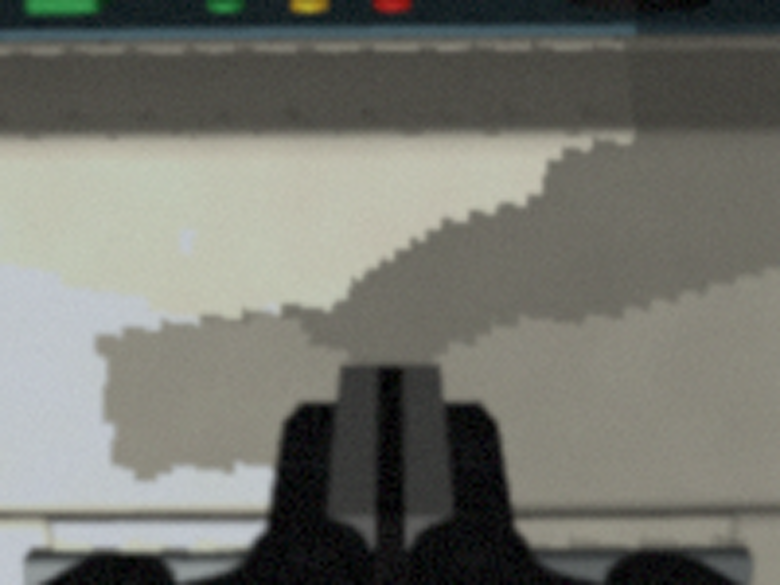

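The tip's shadow now almost meets the tip at (340,365), so the tip is only a few mm off the deck. The real tip is therefore somewhat above the reported TCP. I'll keep feeling downward.

>>> apply_moves:
  increments:
    - {"tx": 0, "ty": 0, "tz": -0.0005, "rx": 0, "ry": 0, "rz": 0, "claw": 0}
    - {"tx": 0, "ty": 0, "tz": -0.001, "rx": 0, "ry": 0, "rz": 0, "claw": 0}
    - {"tx": 0, "ty": 0, "tz": -0.0015, "rx": 0, "ry": 0, "rz": 0, "claw": 0}
    - {"tx": 0, "ty": 0, "tz": -0.002, "rx": 0, "ry": 0, "rz": 0, "claw": 0}
    - {"tx": 0, "ty": 0, "tz": -0.002, "rx": 0, "ry": 0, "rz": 0, "claw": 0}

```text
clock: 8.85
eef_pos: [489.8, 29.2, 145.1]
tool_rot: [3.142, -0.0, -2.987]
force: [0.2, 0.2, -0.5]
width: -0.1
```

>>> apply_moves:
  increments:
    - {"tx": 0, "ty": 0, "tz": -0.0005, "rx": 0, "ry": 0, "rz": 0, "claw": 0}
    - {"tx": 0, "ty": 0, "tz": -0.001, "rx": 0, "ry": 0, "rz": 0, "claw": 0}
    - {"tx": 0, "ty": 0, "tz": -0.0015, "rx": 0, "ry": 0, "rz": 0, "claw": 0}
    - {"tx": 0, "ty": 0, "tz": -0.002, "rx": 0, "ry": 0, "rz": 0, "claw": 0}
    - {"tx": 0, "ty": 0, "tz": -0.002, "rx": 0, "ry": 0, "rz": 0, "claw": 0}

```text
clock: 9.35
eef_pos: [489.9, 29.2, 143.1]
tool_rot: [3.142, -0.0, -2.987]
force: [0.2, -0.2, 1.0]
width: -0.1
```

>>> apply_moves:
  increments:
    - {"tx": 0, "ty": 0, "tz": -0.0005, "rx": 0, "ry": 0, "rz": 0, "claw": 0}
    - {"tx": 0, "ty": 0, "tz": -0.001, "rx": 0, "ry": 0, "rz": 0, "claw": 0}
    - {"tx": 0, "ty": 0, "tz": -0.001, "rx": 0, "ry": 0, "rz": 0, "claw": 0}
    - {"tx": 0, "ty": 0, "tz": -0.001, "rx": 0, "ry": 0, "rz": 0, "claw": 0}

```text
clock: 9.75
eef_pos: [489.9, 29.2, 142.2]
tool_rot: [3.142, -0.0, -2.987]
force: [-0.2, 0.9, 0.5]
width: -0.1
```

```bash
python3 - <<'E'
from h import *
F=[]
for i in range(3): F.append(read_state()['force']);im=get_image('wrist')[:,:,::-1]
print(read_state()['eef_pos'],np.round(F,2))
cv2.imwrite('pics/w5raw.png',im)
g=cv2.cvtColor(im,cv2.COLOR_BGR2GRAY)
print('now',g[222:250,318-0].tolist(),g[222:250,311].tolist())
h=cv2.cvtColor(cv2.imread('pics/w4.png'),cv2.COLOR_BGR2GRAY)
f=lambda r,c:int(h[int((r-150+.5)*3.9),int((c-220+.5)*3.9)])
print('w4',[f(r,318) for r in range(222,250)],[f(r,311) for r in range(222,250)])
h=cv2.cvtColor(cv2.imread('pics/w2.png'),cv2.COLOR_BGR2GRAY)
print('w2',[f(r,318) for r in range(222,250)],[f(r,311) for r in range(222,250)])
E
```

```text
[489.94121598  29.20225726 142.19509833] [[-0.18  0.93  0.47]
 [ 0.89 -0.04  0.14]
 [-0.39  0.36 -0.07]]
now [108, 108, 108, 107, 107, 105, 106, 108, 105, 108, 110, 110, 110, 107, 109, 109, 108, 107, 111, 110, 100, 73, 34, 16, 13, 17, 13, 13] [131, 115, 115, 112, 111, 111, 110, 112, 110, 110, 110, 110, 106, 110, 109, 109, 108, 107, 109, 106, 98, 84, 64, 54, 56, 57, 55, 58]
w4 [107, 105, 108, 107, 107, 111, 109, 111, 108, 106, 106, 108, 110, 111, 107, 111, 108, 111, 107, 107, 99, 74, 36, 10, 16, 13, 0, 1] [132, 114, 114, 110, 110, 109, 110, 108, 110, 106, 108, 107, 107, 107, 110, 106, 109, 108, 107, 105, 105, 88, 63, 52, 56, 51, 57, 55]
w2 [105, 105, 105, 103, 102, 103, 102, 104, 103, 111, 125, 128, 130, 133, 132, 131, 129, 131, 131, 129, 121, 92, 44, 7, 9, 2, 12, 1] [105, 106, 104, 106, 103, 112, 117, 114, 115, 114, 116, 119, 129, 133, 131, 132, 133, 130, 132, 131, 121, 98, 68, 54, 53, 53, 55, 56]
```

```bash
python3 - <<'E'
from h import *
c=calibration('scene');s=read_state();im=get_image('scene')
e=s['eef_pos'];Rt=Rm(s['tool_rot'])
for h in (0,10,20,30): print(h,w2pix(c,e-Rt@[11,0,h])[0].round(1),'+x low corner')
g=cv2.cvtColor(im,cv2.COLOR_RGB2GRAY)
p=w2pix(c,e)[0].round().astype(int)
print(p);print('     ',list(range(p[0]-9,p[0]+10)))
for r in range(p[1]-14,p[1]+7): print(r,g[r,p[0]-9:p[0]+10].tolist())
E
```

```text
0 [350.2 214.6] +x low corner
10 [350.5 212.7] +x low corner
20 [350.8 210.7] +x low corner
30 [351.1 208.7] +x low corner
[350 211]
      [341, 342, 343, 344, 345, 346, 347, 348, 349, 350, 351, 352, 353, 354, 355, 356, 357, 358, 359]
197 [54, 53, 52, 53, 54, 52, 52, 51, 50, 52, 51, 49, 50, 48, 49, 50, 49, 51, 49]
198 [54, 53, 52, 52, 52, 52, 50, 51, 51, 51, 51, 51, 49, 51, 49, 50, 51, 49, 49]
199 [52, 54, 52, 52, 52, 52, 51, 49, 53, 51, 52, 50, 49, 50, 50, 51, 50, 50, 68]
200 [54, 54, 54, 74, 78, 60, 51, 50, 53, 51, 52, 52, 52, 51, 50, 50, 56, 89, 105]
201 [136, 105, 121, 156, 122, 69, 52, 52, 51, 50, 52, 62, 63, 55, 51, 50, 78, 111, 119]
202 [190, 175, 181, 197, 142, 72, 52, 53, 55, 70, 60, 63, 76, 65, 51, 56, 99, 115, 118]
203 [203, 203, 202, 200, 144, 74, 53, 53, 67, 82, 64, 59, 79, 67, 53, 59, 107, 118, 118]
204 [204, 203, 203, 202, 144, 76, 53, 54, 74, 82, 62, 66, 78, 64, 54, 77, 110, 119, 118]
205 [204, 204, 203, 202, 159, 86, 54, 57, 77, 85, 63, 70, 84, 65, 54, 89, 113, 118, 117]
206 [204, 207, 204, 203, 189, 108, 54, 57, 81, 82, 62, 76, 81, 62, 58, 100, 115, 118, 118]
207 [2
[... 374 characters left out ...]

211 [149, 147, 146, 146, 138, 135, 124, 120, 121, 120, 120, 139, 144, 144, 145, 145, 146, 145, 145]
212 [149, 147, 148, 148, 148, 146, 138, 136, 135, 135, 135, 142, 145, 145, 145, 145, 145, 144, 144]
213 [150, 148, 149, 150, 149, 148, 148, 147, 147, 146, 146, 145, 144, 145, 146, 144, 145, 145, 145]
214 [149, 150, 149, 150, 150, 148, 149, 148, 148, 147, 146, 145, 146, 145, 146, 146, 145, 146, 144]
215 [149, 149, 149, 148, 148, 148, 148, 148, 149, 148, 147, 146, 146, 148, 149, 148, 146, 146, 145]
216 [148, 149, 149, 148, 148, 147, 147, 148, 149, 148, 148, 147, 146, 148, 148, 148, 147, 146, 145]
217 [187, 188, 188, 188, 187, 158, 148, 148, 148, 148, 147, 137, 134, 135, 136, 130, 131, 137, 144]
```

Both cameras agree that the visible tip lies on one line of possible heights, h ≈ 8 + 1.8·(half width). With 22 mm wide fingers that puts the tip well above the reported TCP. I'll keep feeling down in small steps.

>>> apply_moves:
  increments:
    - {"tx": 0, "ty": 0, "tz": -0.001, "rx": 0, "ry": 0, "rz": 0, "claw": 0}
    - {"tx": 0, "ty": 0, "tz": -0.002, "rx": 0, "ry": 0, "rz": 0, "claw": 0}
    - {"tx": 0, "ty": 0, "tz": -0.003, "rx": 0, "ry": 0, "rz": 0, "claw": 0}
    - {"tx": 0, "ty": 0, "tz": -0.003, "rx": 0, "ry": 0, "rz": 0, "claw": 0}

```text
clock: 10.35
eef_pos: [489.8, 29.2, 139.0]
tool_rot: [3.142, -0.0, -2.987]
force: [0.1, 0.8, -0.0]
width: -0.0
```

>>> apply_moves:
  increments:
    - {"tx": 0, "ty": 0, "tz": -0.001, "rx": 0, "ry": 0, "rz": 0, "claw": 0}
    - {"tx": 0, "ty": 0, "tz": -0.002, "rx": 0, "ry": 0, "rz": 0, "claw": 0}
    - {"tx": 0, "ty": 0, "tz": -0.002, "rx": 0, "ry": 0, "rz": 0, "claw": 0}
    - {"tx": 0, "ty": 0, "tz": -0.002, "rx": 0, "ry": 0, "rz": 0, "claw": 0}

```text
clock: 10.75
eef_pos: [489.9, 29.2, 137.2]
tool_rot: [3.142, -0.0, -2.987]
force: [0.0, -1.1, 1.1]
width: 0.2
```

>>> apply_moves:
  increments:
    - {"tx": 0, "ty": 0, "tz": -0.001, "rx": 0, "ry": 0, "rz": 0, "claw": 0}
    - {"tx": 0, "ty": 0, "tz": -0.002, "rx": 0, "ry": 0, "rz": 0, "claw": 0}
    - {"tx": 0, "ty": 0, "tz": -0.002, "rx": 0, "ry": 0, "rz": 0, "claw": 0}
    - {"tx": 0, "ty": 0, "tz": -0.002, "rx": 0, "ry": 0, "rz": 0, "claw": 0}

```text
clock: 11.15
eef_pos: [489.9, 29.2, 135.2]
tool_rot: [3.142, -0.0, -2.987]
force: [-0.3, 0.6, -0.2]
width: 0.2
```

>>> apply_moves:
  increments:
    - {"tx": 0, "ty": 0, "tz": -0.001, "rx": 0, "ry": 0, "rz": 0, "claw": 0}
    - {"tx": 0, "ty": 0, "tz": -0.002, "rx": 0, "ry": 0, "rz": 0, "claw": 0}
    - {"tx": 0, "ty": 0, "tz": -0.002, "rx": 0, "ry": 0, "rz": 0, "claw": 0}
    - {"tx": 0, "ty": 0, "tz": -0.002, "rx": 0, "ry": 0, "rz": 0, "claw": 0}

```text
clock: 11.55
eef_pos: [489.9, 29.2, 133.1]
tool_rot: [3.142, -0.0, -2.987]
force: [-0.1, 0.1, -1.1]
width: 0.0
```

>>> apply_moves:
  increments:
    - {"tx": 0, "ty": 0, "tz": -0.001, "rx": 0, "ry": 0, "rz": 0, "claw": 0}
    - {"tx": 0, "ty": 0, "tz": -0.002, "rx": 0, "ry": 0, "rz": 0, "claw": 0}
    - {"tx": 0, "ty": 0, "tz": -0.002, "rx": 0, "ry": 0, "rz": 0, "claw": 0}
    - {"tx": 0, "ty": 0, "tz": -0.002, "rx": 0, "ry": 0, "rz": 0, "claw": 0}

```text
clock: 11.95
eef_pos: [489.9, 29.2, 131.2]
tool_rot: [3.142, -0.0, -2.987]
force: [0.4, 0.5, 0.0]
width: 0.0
```

>>> apply_moves:
  increments:
    - {"tx": 0, "ty": 0, "tz": -0.001, "rx": 0, "ry": 0, "rz": 0, "claw": 0}
    - {"tx": 0, "ty": 0, "tz": -0.002, "rx": 0, "ry": 0, "rz": 0, "claw": 0}
    - {"tx": 0, "ty": 0, "tz": -0.002, "rx": 0, "ry": 0, "rz": 0, "claw": 0}
    - {"tx": 0, "ty": 0, "tz": -0.002, "rx": 0, "ry": 0, "rz": 0, "claw": 0}

```text
clock: 12.35
eef_pos: [489.9, 29.2, 129.2]
tool_rot: [3.142, -0.0, -2.987]
force: [-0.4, -0.1, 0.1]
width: 0.1
```

```bash
python3 - <<'E'
from h import *
s=read_state();print(s['eef_pos'],s['force'],s['torque'],s['tau'].round(1))
im=get_image('wrist')[:,:,::-1];cv2.imwrite('pics/w6.png',cv2.resize(im[150:300,220:420],None,fx=3.9,fy=3.9,interpolation=cv2.INTER_CUBIC))
E
```

```text
[489.8845359   29.1867534  129.15411718] [-0.42603335 -0.13310063  0.14722684] [ 0.03677852 -0.00497592 -0.02301399] [ -0.  -43.9   1.5 -12.8   0.    0.    0. ]
```

View pics/w6.png

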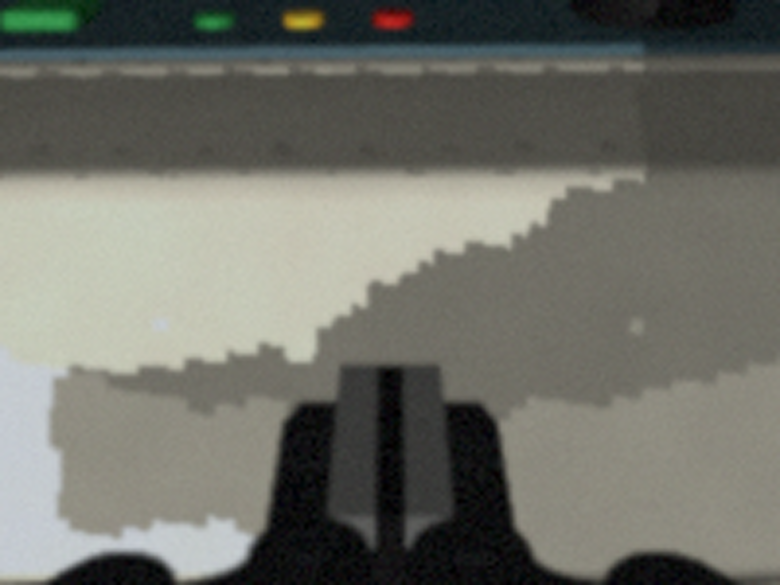

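>>> apply_moves:
  increments:
    - {"tx": 0, "ty": 0, "tz": -0.001, "rx": 0, "ry": 0, "rz": 0, "claw": 0}
    - {"tx": 0, "ty": 0, "tz": -0.002, "rx": 0, "ry": 0, "rz": 0, "claw": 0}
    - {"tx": 0, "ty": 0, "tz": -0.002, "rx": 0, "ry": 0, "rz": 0, "claw": 0}
    - {"tx": 0, "ty": 0, "tz": -0.002, "rx": 0, "ry": 0, "rz": 0, "claw": 0}

```text
clock: 12.8
eef_pos: [489.9, 29.2, 127.1]
tool_rot: [-3.142, -0.0, -2.987]
force: [1.4, 0.5, 0.3]
width: -0.2
```

>>> apply_moves:
  increments:
    - {"tx": 0, "ty": 0, "tz": -0.001, "rx": 0, "ry": 0, "rz": 0, "claw": 0}
    - {"tx": 0, "ty": 0, "tz": -0.002, "rx": 0, "ry": 0, "rz": 0, "claw": 0}
    - {"tx": 0, "ty": 0, "tz": -0.002, "rx": 0, "ry": 0, "rz": 0, "claw": 0}
    - {"tx": 0, "ty": 0, "tz": -0.002, "rx": 0, "ry": 0, "rz": 0, "claw": 0}

```text
clock: 13.2
eef_pos: [489.9, 29.2, 125.1]
tool_rot: [3.142, -0.0, -2.987]
force: [0.5, -0.9, 0.1]
width: 0.1
```

>>> apply_moves:
  increments:
    - {"tx": 0, "ty": 0, "tz": -0.001, "rx": 0, "ry": 0, "rz": 0, "claw": 0}
    - {"tx": 0, "ty": 0, "tz": -0.0015, "rx": 0, "ry": 0, "rz": 0, "claw": 0}
    - {"tx": 0, "ty": 0, "tz": -0.0015, "rx": 0, "ry": 0, "rz": 0, "claw": 0}

```text
clock: 13.5
eef_pos: [490.0, 29.2, 124.7]
tool_rot: [3.141, 0.001, -2.987]
force: [-3.1, 0.3, 10.6]
width: 0.1
```

>>> apply_moves:
  increments:
    - {"tx": 0, "ty": 0, "tz": -0.001, "rx": 0, "ry": 0, "rz": 0, "claw": 0}
    - {"tx": 0, "ty": 0, "tz": -0.0015, "rx": 0, "ry": 0, "rz": 0, "claw": 0}
    - {"tx": 0, "ty": 0, "tz": -0.0015, "rx": 0, "ry": 0, "rz": 0, "claw": 0}

```text
clock: 13.8
eef_pos: [490.1, 29.2, 124.7]
tool_rot: [3.141, 0.001, -2.987]
force: [-6.4, -1.1, 25.9]
width: 0.2
```

Contact came at TCP z = 124.8 on the 150 mm top, so the real fingertip is 25 mm above the reported TCP. From here I use tip z = TCP z + 25. Raise to tip z ≈ 157 and approach again.

>>> apply_moves:
  increments:
    - {"tx": 0, "ty": 0, "tz": 0.01, "rx": 0, "ry": 0, "rz": 0, "claw": 0}
    - {"tx": 0.005, "ty": 0.001, "tz": 0.01, "rx": 0, "ry": 0, "rz": 0, "claw": 0}
    - {"tx": 0.01, "ty": 0.002, "tz": 0.01, "rx": 0, "ry": 0, "rz": 0, "claw": 0}
    - {"tx": 0.014, "ty": 0.003, "tz": 0.01, "rx": 0, "ry": 0, "rz": 0, "claw": 0}
    - {"tx": 0.016, "ty": 0.003, "tz": 0.01, "rx": 0, "ry": 0, "rz": 0, "claw": 0}
    - {"tx": 0.016, "ty": 0.003, "tz": 0.01, "rx": 0, "ry": 0, "rz": 0, "claw": 0}
    - {"tx": 0.016, "ty": 0.003, "tz": 0.01, "rx": 0, "ry": 0, "rz": 0, "claw": 0}

```text
clock: 14.5
eef_pos: [505.6, 32.1, 131.8]
tool_rot: [-3.142, -0.001, -2.987]
force: [-0.1, -0.2, -0.3]
width: 0.0
```

>>> apply_moves:
  increments:
    - {"tx": 0.001, "ty": 0.0002, "tz": 0, "rx": 0, "ry": 0, "rz": 0, "claw": 0}
    - {"tx": 0.002, "ty": 0.0003, "tz": 0, "rx": 0, "ry": 0, "rz": 0, "claw": 0}
    - {"tx": 0.002, "ty": 0.0003, "tz": 0, "rx": 0, "ry": 0, "rz": 0, "claw": 0}
    - {"tx": 0.002, "ty": 0.0003, "tz": 0, "rx": 0, "ry": 0, "rz": 0, "claw": 0}

```text
clock: 14.9
eef_pos: [507.9, 32.5, 132.2]
tool_rot: [-3.142, 0.0, -2.987]
force: [0.1, -0.2, 0.8]
width: 0.0
```

>>> apply_moves:
  increments:
    - {"tx": 0.001, "ty": 0.0002, "tz": 0, "rx": 0, "ry": 0, "rz": 0, "claw": 0}
    - {"tx": 0.002, "ty": 0.0003, "tz": 0, "rx": 0, "ry": 0, "rz": 0, "claw": 0}
    - {"tx": 0.002, "ty": 0.0003, "tz": 0, "rx": 0, "ry": 0, "rz": 0, "claw": 0}
    - {"tx": 0.002, "ty": 0.0003, "tz": 0, "rx": 0, "ry": 0, "rz": 0, "claw": 0}

```text
clock: 15.3
eef_pos: [509.9, 32.8, 132.2]
tool_rot: [3.142, -0.0, -2.987]
force: [0.2, -0.3, 0.2]
width: 0.0
```

>>> apply_moves:
  increments:
    - {"tx": 0.001, "ty": 0.0002, "tz": 0, "rx": 0, "ry": 0, "rz": 0, "claw": 0}
    - {"tx": 0.002, "ty": 0.0003, "tz": 0, "rx": 0, "ry": 0, "rz": 0, "claw": 0}
    - {"tx": 0.002, "ty": 0.0003, "tz": 0, "rx": 0, "ry": 0, "rz": 0, "claw": 0}
    - {"tx": 0.002, "ty": 0.0003, "tz": 0, "rx": 0, "ry": 0, "rz": 0, "claw": 0}

```text
clock: 15.7
eef_pos: [511.9, 33.1, 132.2]
tool_rot: [3.142, -0.0, -2.987]
force: [-1.1, 0.2, -0.5]
width: -0.3
```

>>> apply_moves:
  increments:
    - {"tx": 0.001, "ty": 0.0002, "tz": 0, "rx": 0, "ry": 0, "rz": 0, "claw": 0}
    - {"tx": 0.002, "ty": 0.0003, "tz": 0, "rx": 0, "ry": 0, "rz": 0, "claw": 0}
    - {"tx": 0.002, "ty": 0.0003, "tz": 0, "rx": 0, "ry": 0, "rz": 0, "claw": 0}
    - {"tx": 0.002, "ty": 0.0003, "tz": 0, "rx": 0, "ry": 0, "rz": 0, "claw": 0}

```text
clock: 16.1
eef_pos: [513.9, 33.4, 132.2]
tool_rot: [3.142, -0.0, -2.987]
force: [0.4, -0.3, 0.3]
width: 0.1
```

>>> apply_moves:
  increments:
    - {"tx": 0.001, "ty": 0.0002, "tz": 0, "rx": 0, "ry": 0, "rz": 0, "claw": 0}
    - {"tx": 0.002, "ty": 0.0003, "tz": 0, "rx": 0, "ry": 0, "rz": 0, "claw": 0}
    - {"tx": 0.002, "ty": 0.0003, "tz": 0, "rx": 0, "ry": 0, "rz": 0, "claw": 0}
    - {"tx": 0.002, "ty": 0.0003, "tz": 0, "rx": 0, "ry": 0, "rz": 0, "claw": 0}

```text
clock: 16.5
eef_pos: [515.5, 33.7, 132.1]
tool_rot: [3.141, -0.001, -2.987]
force: [-0.6, -1.0, 0.6]
width: 0.3
```

>>> apply_moves:
  increments:
    - {"tx": 0.001, "ty": 0.0002, "tz": 0, "rx": 0, "ry": 0, "rz": 0, "claw": 0}
    - {"tx": 0.002, "ty": 0.0003, "tz": 0, "rx": 0, "ry": 0, "rz": 0, "claw": 0}
    - {"tx": 0.002, "ty": 0.0003, "tz": 0, "rx": 0, "ry": 0, "rz": 0, "claw": 0}
    - {"tx": 0.002, "ty": 0.0003, "tz": 0, "rx": 0, "ry": 0, "rz": 0, "claw": 0}

```text
clock: 16.9
eef_pos: [517.5, 33.9, 132.1]
tool_rot: [3.142, -0.001, -2.987]
force: [-3.4, 0.2, 1.8]
width: -0.3
```

Contact at x ≈ 515. Continuing in small steps.

>>> apply_moves:
  increments:
    - {"tx": 0.001, "ty": 0.0002, "tz": 0, "rx": 0, "ry": 0, "rz": 0, "claw": 0}
    - {"tx": 0.002, "ty": 0.0003, "tz": 0, "rx": 0, "ry": 0, "rz": 0, "claw": 0}
    - {"tx": 0.002, "ty": 0.0003, "tz": 0, "rx": 0, "ry": 0, "rz": 0, "claw": 0}
    - {"tx": 0.002, "ty": 0.0003, "tz": 0, "rx": 0, "ry": 0, "rz": 0, "claw": 0}

```text
clock: 17.3
eef_pos: [519.4, 34.2, 132.1]
tool_rot: [3.141, -0.001, -2.987]
force: [-5.2, -0.3, 3.9]
width: 0.1
```

>>> apply_moves:
  increments:
    - {"tx": 0.001, "ty": 0.0002, "tz": 0, "rx": 0, "ry": 0, "rz": 0, "claw": 0}
    - {"tx": 0.0015, "ty": 0.0002, "tz": 0, "rx": 0, "ry": 0, "rz": 0, "claw": 0}
    - {"tx": 0.0015, "ty": 0.0002, "tz": 0, "rx": 0, "ry": 0, "rz": 0, "claw": 0}
    - {"tx": 0.0015, "ty": 0.0002, "tz": 0, "rx": 0, "ry": 0, "rz": 0, "claw": 0}

```text
clock: 17.7
eef_pos: [520.4, 34.4, 132.1]
tool_rot: [3.141, -0.002, -2.987]
force: [-5.1, -0.6, 4.8]
width: -0.3
```

>>> apply_moves:
  increments:
    - {"tx": 0.0008, "ty": 0.0001, "tz": 0.0004, "rx": 0, "ry": 0, "rz": 0, "claw": 0}
    - {"tx": 0.0015, "ty": 0.0002, "tz": 0.0006, "rx": 0, "ry": 0, "rz": 0, "claw": 0}
    - {"tx": 0.0015, "ty": 0.0002, "tz": 0.0006, "rx": 0, "ry": 0, "rz": 0, "claw": 0}
    - {"tx": 0.0015, "ty": 0.0002, "tz": 0.0006, "rx": 0, "ry": 0, "rz": 0, "claw": 0}

```text
clock: 18.1
eef_pos: [521.2, 34.5, 132.3]
tool_rot: [3.141, -0.004, -2.987]
force: [-6.6, -0.8, 3.7]
width: 0.3
```

>>> apply_moves:
  increments:
    - {"tx": 0.0008, "ty": 0.0001, "tz": 0.0003, "rx": 0, "ry": 0, "rz": 0, "claw": 0}
    - {"tx": 0.0012, "ty": 0.0002, "tz": 0.0005, "rx": 0, "ry": 0, "rz": 0, "claw": 0}
    - {"tx": 0.0012, "ty": 0.0002, "tz": 0.0005, "rx": 0, "ry": 0, "rz": 0, "claw": 0}
    - {"tx": 0.0012, "ty": 0.0002, "tz": 0.0005, "rx": 0, "ry": 0, "rz": 0, "claw": 0}

```text
clock: 18.5
eef_pos: [521.7, 34.6, 132.4]
tool_rot: [3.141, -0.005, -2.987]
force: [-7.4, -1.4, 0.5]
width: -0.1
```

```bash
python3 - <<'E'
from h import *
F=[]
for i in range(4): F.append(read_state()['force']);im=get_image('wrist')
print(read_state()['eef_pos'],np.round(F,2),np.mean(F,0))
E
```

```text
[521.63538295  34.5785806  132.4199348 ] [[-7.44 -1.36  0.47]
 [-6.3  -0.82  1.48]
 [-7.37 -1.47  0.82]
 [-6.27 -1.29  1.11]] [-6.84381284 -1.23525599  0.96917983]
```

>>> apply_moves:
  increments:
    - {"tx": 0.0008, "ty": 0.0001, "tz": 0, "rx": 0, "ry": 0, "rz": 0, "claw": 0}
    - {"tx": 0.0014, "ty": 0.0002, "tz": 0.0002, "rx": 0, "ry": 0, "rz": 0, "claw": 0}
    - {"tx": 0.0014, "ty": 0.0002, "tz": 0.0002, "rx": 0, "ry": 0, "rz": 0, "claw": 0}
    - {"tx": 0.0014, "ty": 0.0002, "tz": 0.0002, "rx": 0, "ry": 0, "rz": 0, "claw": 0}

```text
clock: 19.1
eef_pos: [522.4, 34.7, 132.5]
tool_rot: [3.141, -0.006, -2.987]
force: [-7.8, -1.3, 1.0]
width: -0.1
```

```bash
cat > f.py <<'E'
from h import *
F=[]
for i in range(3): F.append(read_state()['force']);im=get_image('wrist')
s=read_state();F.append(s['force']);f=np.mean(F,0)
print(s['clock'],s['eef_pos'].round(1),s['tool_rot'].round(3),'mean',f.round(2),'push',-(f[0]*.988+f[1]*.156).round(2))
E
python3 f.py
```

```text
19.25 [522.5  34.7 132.5] [ 3.141 -0.006 -2.987] mean [-7.34 -1.01  0.99] push 7.41
```

>>> apply_moves:
  increments:
    - {"tx": 0.0006, "ty": 0.0001, "tz": 0, "rx": 0, "ry": 0, "rz": 0, "claw": 0}
    - {"tx": 0.0012, "ty": 0.0002, "tz": 0.0002, "rx": 0, "ry": 0, "rz": 0, "claw": 0}
    - {"tx": 0.0012, "ty": 0.0002, "tz": 0.0002, "rx": 0, "ry": 0, "rz": 0, "claw": 0}
    - {"tx": 0.0012, "ty": 0.0002, "tz": 0.0002, "rx": 0, "ry": 0, "rz": 0, "claw": 0}

```text
clock: 19.65
eef_pos: [523.1, 34.8, 132.5]
tool_rot: [3.141, -0.007, -2.987]
force: [-8.3, -0.8, 1.3]
width: -0.1
```

```bash
python3 f.py
```

```text
19.8 [523.1  34.8 132.5] [ 3.141 -0.007 -2.987] mean [-8.76 -0.91  0.73] push 8.79
```

Push is 8.8 N, so the catch should be free. Now I raise the edge, following inward.

>>> apply_moves:
  increments:
    - {"tx": 0.0002, "ty": 0, "tz": 0.001, "rx": 0, "ry": 0, "rz": 0, "claw": 0}
    - {"tx": 0.0004, "ty": 0.0001, "tz": 0.002, "rx": 0, "ry": 0, "rz": 0, "claw": 0}
    - {"tx": 0.0006, "ty": 0.0001, "tz": 0.003, "rx": 0, "ry": 0, "rz": 0, "claw": 0}
    - {"tx": 0.0008, "ty": 0.0001, "tz": 0.004, "rx": 0, "ry": 0, "rz": 0, "claw": 0}
    - {"tx": 0.0008, "ty": 0.0001, "tz": 0.004, "rx": 0, "ry": 0, "rz": 0, "claw": 0}

```text
clock: 20.3
eef_pos: [523.7, 34.9, 136.4]
tool_rot: [3.141, -0.008, -2.987]
force: [-8.3, -1.0, -0.4]
width: 0.1
```

```bash
python3 f.py
```

```text
20.45 [523.6  34.9 136.3] [ 3.141 -0.008 -2.987] mean [-8.28 -0.9  -0.32] push 8.32
```

>>> apply_moves:
  increments:
    - {"tx": 0.0003, "ty": 0, "tz": 0.001, "rx": 0, "ry": 0, "rz": 0, "claw": 0}
    - {"tx": 0.0006, "ty": 0.0001, "tz": 0.002, "rx": 0, "ry": 0, "rz": 0, "claw": 0}
    - {"tx": 0.0009, "ty": 0.0001, "tz": 0.003, "rx": 0, "ry": 0, "rz": 0, "claw": 0}
    - {"tx": 0.0012, "ty": 0.0002, "tz": 0.004, "rx": 0, "ry": 0, "rz": 0, "claw": 0}
    - {"tx": 0.0012, "ty": 0.0002, "tz": 0.004, "rx": 0, "ry": 0, "rz": 0, "claw": 0}

```text
clock: 20.95
eef_pos: [524.6, 35.1, 140.4]
tool_rot: [3.141, -0.008, -2.987]
force: [-9.3, -1.8, 0.3]
width: -0.2
```

```bash
python3 f.py
```

```text
21.1 [524.6  35.  140.3] [ 3.141 -0.008 -2.987] mean [-9.34 -1.38  0.3 ] push 9.45
```

>>> apply_moves:
  increments:
    - {"tx": 0.0002, "ty": 0, "tz": 0.001, "rx": 0, "ry": 0, "rz": 0, "claw": 0}
    - {"tx": 0.0004, "ty": 0.0001, "tz": 0.002, "rx": 0, "ry": 0, "rz": 0, "claw": 0}
    - {"tx": 0.0006, "ty": 0.0001, "tz": 0.003, "rx": 0, "ry": 0, "rz": 0, "claw": 0}
    - {"tx": 0.0007, "ty": 0.0001, "tz": 0.004, "rx": 0, "ry": 0, "rz": 0, "claw": 0}
    - {"tx": 0.0008, "ty": 0.0001, "tz": 0.0045, "rx": 0, "ry": 0, "rz": 0, "claw": 0}
    - {"tx": 0.0008, "ty": 0.0001, "tz": 0.0045, "rx": 0, "ry": 0, "rz": 0, "claw": 0}

```text
clock: 21.7
eef_pos: [525.4, 35.2, 144.8]
tool_rot: [3.141, -0.008, -2.987]
force: [-8.3, -0.5, 1.4]
width: -0.1
```

```bash
python3 f.py; python3 - <<'E'
from h import *
im=get_image('wrist')[:,:,::-1];a=cv2.imread('pics/w3.png')
cv2.imwrite('pics/w7raw.png',im)
c=calibration('wrist');y=.157
def P(x,yy,z): return w2pix(c,[601+x*np.cos(y)-yy*np.sin(y),48.5+x*np.sin(y)+yy*np.cos(y),z])[0].round(1).tolist()
g=cv2.cvtColor(im,cv2.COLOR_BGR2GRAY)
for yy in (-45,-35,35,45):
    p0,p1=P(-79,yy,154),P(-78,yy,166.5);cc=int(round(p0[0]));print(yy,p0,p1,cc,g[205:262,cc].tolist())
E
```

```text
21.85 [525.4  35.2 144.8] [ 3.141 -0.008 -2.987] mean [-8.61 -1.09  0.63] push 8.67
-45 [241.9, 242.3] [236.6, 254.5] 242 [171, 173, 176, 173, 172, 173, 175, 173, 174, 173, 175, 172, 173, 171, 172, 168, 170, 173, 171, 172, 171, 175, 175, 174, 172, 161, 132, 92, 81, 122, 166, 175, 171, 169, 170, 166, 165, 168, 164, 155, 128, 103, 93, 68, 54, 51, 53, 49, 46, 48, 41, 45, 52, 64, 73, 79, 82]
-35 [259.0, 242.3] [254.9, 254.5] 259 [176, 174, 172, 173, 172, 170, 171, 173, 172, 173, 173, 172, 173, 173, 173, 171, 172, 171, 173, 173, 171, 173, 171, 168, 157, 142, 119, 84, 84, 128, 150, 136, 125, 115, 106, 102, 100, 97, 102, 98, 101, 96, 95, 93, 85, 86, 99, 97, 98, 96, 80, 55, 59, 65, 75, 81, 81]
35 [379.4, 242.0] [383.5, 254.2] 379 [97, 98, 96, 97, 97, 97, 96, 96, 96, 105, 118, 121, 112, 102, 95, 95, 97, 97, 98, 99, 99, 96, 93, 89, 83, 78, 70, 68, 88, 116, 132, 130, 124, 108, 106, 104, 102, 102, 99, 100, 103, 98, 91, 85, 85, 94, 95, 95, 99, 84, 59, 53, 64, 75, 79, 82, 83]
45 [396.5, 241.9] [401.8, 254.0] 396 [100, 92, 97, 96, 96, 97, 96, 95, 99, 100, 98, 97, 96, 96, 98, 96, 96, 97, 95, 95, 97, 95, 94, 91, 91, 83, 71, 77, 102, 121, 129, 120, 108, 101, 100, 100, 103, 103, 101, 100, 100, 88, 71, 53, 44, 44, 47, 45, 43, 47, 45, 52, 68, 72, 81, 83, 80]
```

The image shows a dark gap under the plate edge (rows 246–256) where the lid was closed before, so the edge is up about 12 mm. I'll release slowly backward so the catch settles on the lip.

>>> apply_moves:
  increments:
    - {"tx": -0.002, "ty": -0.0003, "tz": 0, "rx": 0, "ry": 0, "rz": 0, "claw": 0}
    - {"tx": -0.004, "ty": -0.0006, "tz": 0, "rx": 0, "ry": 0, "rz": 0, "claw": 0}
    - {"tx": -0.006, "ty": -0.001, "tz": 0, "rx": 0, "ry": 0, "rz": 0, "claw": 0}
    - {"tx": -0.008, "ty": -0.0013, "tz": 0, "rx": 0, "ry": 0, "rz": 0, "claw": 0}
    - {"tx": -0.011, "ty": -0.0018, "tz": 0, "rx": 0, "ry": 0, "rz": 0, "claw": 0}
    - {"tx": -0.015, "ty": -0.0024, "tz": 0, "rx": 0, "ry": 0, "rz": 0, "claw": 0}
    - {"tx": -0.03, "ty": -0.005, "tz": 0, "rx": 0, "ry": 0, "rz": 0, "claw": 0}
    - {"tx": -0.03, "ty": -0.005, "tz": 0.03, "rx": 0, "ry": 0, "rz": 0, "claw": 0}
    - {"tx": -0.03, "ty": -0.005, "tz": 0.05, "rx": 0, "ry": 0, "rz": 0, "claw": 0.05}
    - {"tx": -0.03, "ty": -0.005, "tz": 0.05, "rx": 0, "ry": 0, "rz": 0, "claw": 0.05}
    - {"tx": -0.03, "ty": -0.005, "tz": 0.05, "rx": 0, "ry": 0, "rz": 0, "claw": 0.05}

```text
clock: 23.0
eef_pos: [500.9, 30.9, 196.7]
tool_rot: [-3.141, 0.003, -2.987]
force: [-0.6, -0.7, -1.4]
width: 43.1
```

```bash
python3 - <<'E'
from h import *
s=read_state();print(s['eef_pos'],s['tool_rot'],s['force'],s['width'])
im=get_image('wrist')[:,:,::-1];cv2.imwrite('pics/w8raw.png',im)
c=calibration('wrist');import pickle;pickle.dump(c,open('w8.pkl','wb'))
sc=get_image('scene')[:,:,::-1]
a=cv2.resize(im[140:370,180:460],(800,657)[:2] if 0 else (500,410),interpolation=cv2.INTER_CUBIC)
b=cv2.resize(sc[195:290,300:400],(300,285),interpolation=cv2.INTER_CUBIC)
o=np.zeros((410,800,3),np.uint8);o[:,:500]=a;o[:285,500:]=b;cv2.imwrite('pics/m8.png',o)
E
```

```text
[500.85429594  30.8711214  196.72273992] [-3.14147428  0.00345504 -2.98666754] [-0.60731264 -0.65066236 -1.40112574] 43.10018770406109
```

View pics/m8.png

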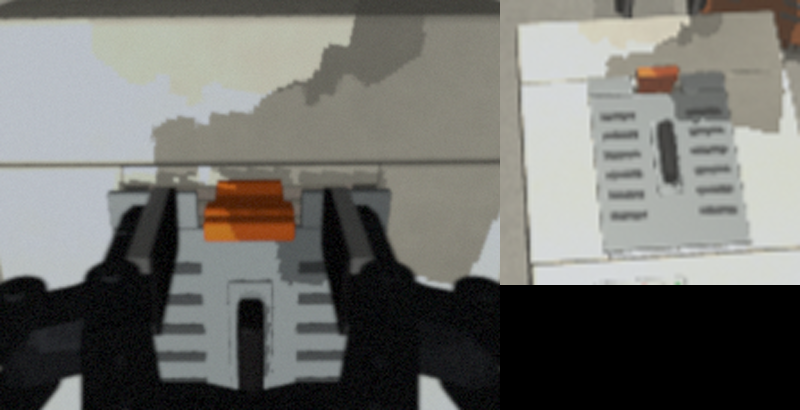

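That was the last picture (12 viewed). It shows the tab free of the fingers at (250,210), and the bar's front end at (250,302). I'll check ajar numerically from the plate edge's apparent width, and locate the bar.

```bash
python3 - <<'E'
from h import *
import pickle;c=pickle.load(open('w8.pkl','rb'));y=.157
def loc(p):
    d=p[:2]-[601,48.5];return np.array([d[0]*np.cos(y)+d[1]*np.sin(y),-d[0]*np.sin(y)+d[1]*np.cos(y)]).round(1)
im=cv2.imread('pics/w8raw.png');g=cv2.cvtColor(im,cv2.COLOR_BGR2GRAY)
k=280/500
f=lambda u,v:(180+(u+.5)*k-.5,140+(v+.5)*230/410-.5)
for z in (154,163,167):
    a,b=loc(pix2w(c,f(108,193),z)),loc(pix2w(c,f(390,193),z));print(z,a,b,(b-a)[1])
# width at seam sanity: opening corner marks
a,b=loc(pix2w(c,f(121,165),150)),loc(pix2w(c,f(380,165),150));print('opening',a,b)
for z in (176,180): print('bar',z,loc(pix2w(c,f(238,300),z)),loc(pix2w(c,f(263,300),z)),loc(pix2w(c,f(250,298),z)))
print('tab',loc(pix2w(c,f(205,210),175)),loc(pix2w(c,f(294,210),175)))
print(g[240:252,236:252].tolist())
# gap darkness below edge on both sides
for cc in (243,283,352,393): print(cc,g[226:256,cc].tolist())
E
```

```text
154 [-73.1 -61.7] [-72.7  60.9] 122.6
163 [-78.  -59.1] [-77.7  58.3] 117.4
167 [-80.2 -57.9] [-79.9  57.1] 115.0
opening [-84.6 -56. ] [-84.3  56.5]
bar 176 [-34.2  -5.2] [-34.2   5.4] [-35.3  -0.1]
bar 180 [-37.5  -5.1] [-37.5   5.2] [-38.5  -0.1]
tab [-77.  -17.8] [-76.9  17.4]
[[189, 191, 189, 189, 190, 192, 192, 192, 188, 187, 186, 168, 158, 171, 183, 184], [191, 191, 187, 192, 191, 189, 189, 192, 190, 186, 171, 153, 141, 157, 172, 172], [190, 192, 190, 192, 189, 190, 191, 189, 188, 180, 154, 125, 115, 128, 142, 145], [190, 190, 189, 191, 193, 189, 190, 189, 192, 180, 150, 112, 102, 97, 105, 106], [192, 192, 193, 189, 191, 190, 189, 187, 187, 180, 147, 116, 97, 85, 79, 74], [190, 192, 192, 190, 190, 190, 184, 182, 179, 174, 141, 111, 99, 81, 66, 60], [193, 189, 190, 187, 178, 167, 158, 152, 154, 142, 123, 98, 87, 73, 65, 57], [190, 189, 190, 183, 160, 131, 108, 102, 101, 99, 89, 82, 76, 75, 69, 69], [191, 191, 190, 176, 147, 117, 106, 102, 98, 101, 99, 104, 99, 101, 100, 104], [192, 191, 186, 170, 145, 132, 128, 129, 124, 128, 130, 130, 129, 128, 130, 130], [188, 190, 185, 170, 148, 138, 142, 141, 141, 141, 141, 142, 143, 143, 141, 141], [189, 192, 188, 176, 160, 146, 147, 146, 145, 146, 144, 147, 143, 143, 144, 147]]
243 [190, 187, 189, 186, 176, 149, 117, 142, 176, 188, 189, 190, 192, 191, 192, 192, 189, 189, 187, 182, 152, 102, 102, 129, 141, 146, 143, 145, 145, 144]
283 [131, 130, 128, 123, 111, 91, 82, 103, 130, 138, 139, 121, 111, 107, 107, 107, 107, 102, 95, 92, 86, 77, 104, 133, 143, 146, 146, 143, 143, 144]
352 [130, 132, 130, 114, 105, 82, 90, 119, 135, 137, 122, 110, 108, 109, 107, 107, 105, 101, 93, 82, 67, 60, 76, 85, 96, 93, 95, 94, 91, 90]
393 [129, 130, 123, 114, 96, 78, 91, 112, 119, 110, 107, 101, 101, 101, 102, 102, 103, 103, 97, 83, 65, 66, 79, 90, 88, 89, 90, 86, 87, 88]
```

Corrected for scale, the plate edge's top is at about z ≈ 164 (154 when closed), so it stays ajar about 9–10 mm. The bar is centred at local y ≈ 0. Next I move above the grip bar, pitched 3.4° to match the cover.

>>> apply_moves:
  increments:
    - {"tx": 0.04, "ty": 0.007, "tz": 0, "rx": 0, "ry": 0, "rz": 0, "claw": 0.045}
    - {"tx": 0.08, "ty": 0.014, "tz": 0, "rx": -0.05, "ry": 0.34, "rz": 0, "claw": 0.045}
    - {"tx": 0.1, "ty": 0.0174, "tz": 0, "rx": -0.108, "ry": 0.68, "rz": 0, "claw": 0.045}
    - {"tx": 0.1, "ty": 0.0174, "tz": -0.01, "rx": -0.108, "ry": 0.68, "rz": 0, "claw": 0.045}
    - {"tx": 0.1, "ty": 0.0174, "tz": -0.02, "rx": -0.108, "ry": 0.68, "rz": 0, "claw": 0.045}
    - {"tx": 0.1, "ty": 0.0174, "tz": -0.02, "rx": -0.108, "ry": 0.68, "rz": 0, "claw": 0.045}
    - {"tx": 0.1, "ty": 0.0174, "tz": -0.02, "rx": -0.108, "ry": 0.68, "rz": 0, "claw": 0.045}

```text
clock: 23.8
eef_pos: [598.1, 47.7, 175.7]
tool_rot: [-3.141, -0.062, -2.987]
force: [0.1, 0.4, -0.8]
width: 44.9
```

```bash
python3 f.py; python3 -c "
from h import *
print(read_state()['width'],read_state()['qpos'].round(2))
im=get_image('wrist')[:,:,::-1];cv2.imwrite('pics/w9raw.png',im)
g=cv2.cvtColor(im,cv2.COLOR_BGR2GRAY)
for r in range(196,276,8): print(r,g[r,270:374:4].tolist())
"
```

```text
23.95 [599.4  47.9 176.8] [-3.141 -0.059 -2.987] mean [-0.1   0.12 -0.18] push 0.08
45.21499980910339 [-0.19  0.62  0.11  1.63 -0.07  0.95  1.67]
196 [127, 124, 126, 125, 123, 125, 125, 126, 109, 124, 125, 125, 127, 122, 120, 124, 113, 123, 125, 123, 121, 122, 122, 122, 119, 111]
204 [68, 66, 63, 66, 124, 123, 120, 122, 110, 123, 11, 1, 4, 1, 56, 123, 123, 122, 122, 126, 110, 63, 64, 37, 40, 35]
212 [124, 127, 126, 124, 126, 122, 126, 122, 112, 114, 19, 19, 23, 10, 21, 83, 101, 121, 82, 72, 68, 70, 68, 63, 68, 69]
220 [133, 129, 124, 122, 118, 94, 111, 118, 103, 112, 21, 22, 24, 25, 19, 64, 67, 67, 71, 68, 67, 72, 68, 68, 71, 74]
228 [50, 51, 53, 43, 86, 88, 89, 86, 68, 62, 14, 19, 24, 14, 22, 67, 68, 68, 73, 79, 59, 44, 45, 38, 49, 48]
236 [89, 88, 90, 88, 89, 88, 88, 86, 87, 88, 12, 18, 17, 10, 18, 90, 88, 87, 87, 89, 88, 87, 88, 87, 90, 87]
244 [81, 81, 86, 87, 90, 85, 89, 85, 88, 87, 7, 8, 6, 16, 23, 88, 85, 88, 88, 86, 84, 85, 86, 87, 79, 81]
252 [36, 0, 47, 42, 60, 88, 86, 86, 85, 90, 14, 1, 12, 16, 20, 89, 86, 87, 87, 85, 61, 50, 45, 44, 9, 42]
260 [4, 2, 78, 114, 134, 128, 81, 88, 83, 90, 19, 19, 22, 14, 26, 87, 88, 88, 89, 88, 88, 89, 86, 65, 2, 8]
268 [14, 8, 111, 139, 139, 140, 138, 133, 115, 87, 19, 9, 13, 12, 22, 88, 84, 87, 89, 86, 86, 87, 85, 44, 0, 11]
```

Bar columns are 310–327, centred between the fingers. Descend and grip.

>>> apply_moves:
  increments:
    - {"tx": 0, "ty": 0, "tz": -0.015, "rx": 0, "ry": 0, "rz": 0, "claw": 0.045}
    - {"tx": 0, "ty": 0, "tz": -0.028, "rx": 0, "ry": 0, "rz": 0, "claw": 0.045}
    - {"tx": 0, "ty": 0, "tz": -0.036, "rx": 0, "ry": 0, "rz": 0, "claw": 0.045}
    - {"tx": 0, "ty": 0, "tz": -0.04, "rx": 0, "ry": 0, "rz": 0, "claw": 0.045}
    - {"tx": 0, "ty": 0, "tz": -0.04, "rx": 0, "ry": 0, "rz": 0, "claw": 0.045}
    - {"tx": 0, "ty": 0, "tz": -0.04, "rx": 0, "ry": 0, "rz": 0, "claw": 0.045}

```text
clock: 24.6
eef_pos: [599.8, 48.1, 136.4]
tool_rot: [-3.141, -0.06, -2.987]
force: [0.4, -0.1, 0.7]
width: 45.0
```

```bash
python3 f.py
```

```text
24.75 [599.9  48.1 136.7] [-3.141 -0.059 -2.987] mean [0.27 0.06 0.09] push -0.28
```

>>> apply_moves:
  increments:
    - {"tx": 0, "ty": 0, "tz": 0, "rx": 0, "ry": 0, "rz": 0, "claw": 0.02}
    - {"tx": 0, "ty": 0, "tz": 0, "rx": 0, "ry": 0, "rz": 0, "claw": 0.02}
    - {"tx": 0, "ty": 0, "tz": 0, "rx": 0, "ry": 0, "rz": 0, "claw": 0.005}
    - {"tx": 0, "ty": 0, "tz": 0, "rx": 0, "ry": 0, "rz": 0, "claw": 0.005}
    - {"tx": 0, "ty": 0, "tz": 0, "rx": 0, "ry": 0, "rz": 0, "claw": 0.005}
    - {"tx": 0, "ty": 0, "tz": 0, "rx": 0, "ry": 0, "rz": 0, "claw": 0.005}
    - {"tx": 0, "ty": 0, "tz": 0, "rx": 0, "ry": 0, "rz": 0, "claw": 0.005}

```text
clock: 25.45
eef_pos: [599.5, 47.9, 136.5]
tool_rot: [-3.141, -0.06, -2.987]
force: [-1.9, -0.3, 5.4]
width: 10.7
```

```bash
python3 f.py; python3 -c "
from h import *
s=read_state();print(s['width'],s['torque'])"
```

```text
25.6 [599.5  47.9 136.5] [-3.141 -0.06  -2.987] mean [-2.04 -1.1   5.28] push 2.19
10.437262930456738 [-0.12867956  0.3746889  -0.06029871]
```

The bar is gripped (width 10.7). Now I tip it about the rear lip, half first.

>>> apply_moves:
  increments:
    - {"tx": -0.0002, "ty": 0, "tz": 0.0015, "rx": -0.034, "ry": 0.21, "rz": 0, "claw": 0.005}
    - {"tx": -0.0004, "ty": 0, "tz": 0.003, "rx": -0.067, "ry": 0.425, "rz": 0, "claw": 0.005}
    - {"tx": -0.0006, "ty": -0.0001, "tz": 0.0045, "rx": -0.1, "ry": 0.64, "rz": 0, "claw": 0.005}
    - {"tx": -0.0008, "ty": -0.0001, "tz": 0.006, "rx": -0.134, "ry": 0.85, "rz": 0, "claw": 0.005}
    - {"tx": -0.0008, "ty": -0.0001, "tz": 0.006, "rx": -0.134, "ry": 0.85, "rz": 0, "claw": 0.005}
    - {"tx": -0.0008, "ty": -0.0001, "tz": 0.006, "rx": -0.134, "ry": 0.85, "rz": 0, "claw": 0.005}

```text
clock: 26.2
eef_pos: [598.6, 47.8, 142.1]
tool_rot: [-3.141, -0.135, -2.987]
force: [-1.7, -0.5, 3.3]
width: 10.6
```

```bash
python3 f.py
```

```text
26.35 [598.6  47.8 142.2] [-3.141 -0.135 -2.987] mean [-2.02 -1.46  3.33] push 2.22
```

>>> apply_moves:
  increments:
    - {"tx": -0.0002, "ty": 0, "tz": 0.0017, "rx": -0.034, "ry": 0.21, "rz": 0, "claw": 0.005}
    - {"tx": -0.0005, "ty": 0, "tz": 0.0034, "rx": -0.067, "ry": 0.425, "rz": 0, "claw": 0.005}
    - {"tx": -0.0008, "ty": -0.0001, "tz": 0.0051, "rx": -0.1, "ry": 0.64, "rz": 0, "claw": 0.005}
    - {"tx": -0.0012, "ty": -0.0002, "tz": 0.0065, "rx": -0.134, "ry": 0.85, "rz": 0, "claw": 0.005}
    - {"tx": -0.0012, "ty": -0.0002, "tz": 0.0065, "rx": -0.134, "ry": 0.85, "rz": 0, "claw": 0.005}
    - {"tx": -0.0012, "ty": -0.0002, "tz": 0.0065, "rx": -0.134, "ry": 0.85, "rz": 0, "claw": 0.005}

```text
clock: 26.95
eef_pos: [598.3, 47.9, 148.6]
tool_rot: [-3.141, -0.208, -2.987]
force: [1.7, -1.0, 1.3]
width: 10.4
```

```bash
python3 f.py
```

```text
27.1 [598.   48.  148.7] [-3.141 -0.209 -2.987] mean [ 1.86 -0.67  0.64] push -1.73
```

Tipped to 12°. Draw toward the tab slowly.

>>> apply_moves:
  increments:
    - {"tx": -0.001, "ty": -0.0002, "tz": 0, "rx": 0, "ry": 0, "rz": 0, "claw": 0.005}
    - {"tx": -0.002, "ty": -0.0003, "tz": 0, "rx": 0, "ry": 0, "rz": 0, "claw": 0.005}
    - {"tx": -0.003, "ty": -0.0005, "tz": 0, "rx": 0, "ry": 0, "rz": 0, "claw": 0.005}
    - {"tx": -0.004, "ty": -0.0006, "tz": 0, "rx": 0, "ry": 0, "rz": 0, "claw": 0.005}
    - {"tx": -0.004, "ty": -0.0006, "tz": 0, "rx": 0, "ry": 0, "rz": 0, "claw": 0.005}

```text
clock: 27.6
eef_pos: [593.0, 47.4, 148.6]
tool_rot: [3.142, -0.211, -2.987]
force: [0.9, -0.1, 0.3]
width: 10.7
```

```bash
python3 f.py
```

```text
27.75 [593.1  47.4 148.6] [ 3.142 -0.211 -2.987] mean [0.09 0.83 0.1 ] push -0.21
```

>>> apply_moves:
  increments:
    - {"tx": -0.0015, "ty": -0.0002, "tz": 0, "rx": 0, "ry": 0, "rz": 0, "claw": 0.005}
    - {"tx": -0.003, "ty": -0.0005, "tz": 0, "rx": 0, "ry": 0, "rz": 0, "claw": 0.005}
    - {"tx": -0.0045, "ty": -0.0007, "tz": 0.0005, "rx": 0, "ry": 0, "rz": 0, "claw": 0.005}
    - {"tx": -0.006, "ty": -0.0009, "tz": 0.001, "rx": 0, "ry": 0, "rz": 0, "claw": 0.005}
    - {"tx": -0.0075, "ty": -0.0012, "tz": 0.001, "rx": 0, "ry": 0, "rz": 0, "claw": 0.005}
    - {"tx": -0.009, "ty": -0.0014, "tz": 0.001, "rx": 0, "ry": 0, "rz": 0, "claw": 0.005}
    - {"tx": -0.011, "ty": -0.0017, "tz": 0.001, "rx": 0, "ry": 0, "rz": 0, "claw": 0.005}
    - {"tx": -0.011, "ty": -0.0017, "tz": 0.001, "rx": 0, "ry": 0, "rz": 0, "claw": 0.005}

```text
clock: 28.55
eef_pos: [582.0, 45.3, 149.6]
tool_rot: [-3.141, -0.211, -2.987]
force: [-0.3, -0.7, -3.2]
width: 10.8
```

```bash
python3 f.py
```

```text
28.7 [582.5  45.5 149.7] [-3.141 -0.21  -2.987] mean [ 0.29 -0.19 -2.25] push -0.26
```

The full weight (2.25 N) is now carried and there is no drag, so the tongues are free. Lift.

>>> apply_moves:
  increments:
    - {"tx": 0, "ty": 0, "tz": 0.003, "rx": 0, "ry": 0, "rz": 0, "claw": 0.005}
    - {"tx": 0, "ty": 0, "tz": 0.007, "rx": 0, "ry": 0, "rz": 0, "claw": 0.005}
    - {"tx": 0, "ty": 0, "tz": 0.012, "rx": 0, "ry": 0, "rz": 0, "claw": 0.005}
    - {"tx": 0, "ty": 0, "tz": 0.02, "rx": 0, "ry": 0, "rz": 0, "claw": 0.005}
    - {"tx": 0, "ty": 0, "tz": 0.035, "rx": 0, "ry": 0, "rz": 0, "claw": 0.005}
    - {"tx": 0, "ty": 0, "tz": 0.055, "rx": 0, "ry": 0, "rz": 0, "claw": 0.005}
    - {"tx": 0, "ty": 0, "tz": 0.075, "rx": 0.07, "ry": -0.4, "rz": 0, "claw": 0.005}
    - {"tx": 0, "ty": 0, "tz": 0.085, "rx": 0.15, "ry": -0.95, "rz": 0, "claw": 0.005}
    - {"tx": 0, "ty": 0, "tz": 0.09, "rx": 0.25, "ry": -1.6, "rz": 0, "claw": 0.005}
    - {"tx": 0, "ty": 0, "tz": 0.09, "rx": 0.374, "ry": -2.38, "rz": 0, "claw": 0.005}
    - {"tx": 0, "ty": 0, "tz": 0.09, "rx": 0.374, "ry": -2.38, "rz": 0, "claw": 0.005}
    - {"tx": 0, "ty": 0, "tz": 0.09, "rx": 0.374, "ry": -2.38, "rz": 0, "claw": 0.005}

```text
clock: 29.9
eef_pos: [582.5, 45.5, 240.4]
tool_rot: [-3.142, -0.0, -2.987]
force: [0.1, 0.5, -1.9]
width: 10.6
```

```bash
python3 f.py; python3 -c "
from h import *
s=read_state();print(s['qpos'].round(2),s['width'])
im=get_image('wrist')[:,:,::-1];cv2.imwrite('pics/w10raw.png',im)
t=get_image('top')[:,:,::-1];cv2.imwrite('pics/t10raw.png',t)"
```

```text
30.05 [583.2  45.7 239.5] [-3.141e+00 -1.000e-03 -2.987e+00] mean [ 0.22  0.14 -2.04] push -0.24
[-0.2   0.5   0.11  1.67 -0.07  0.98  1.66] 10.90522527360244
```

The cover is in hand and level: weight steady at 2.0 N, width 10.9. I'll carry it above the tray at (444.5,−360.5).

>>> apply_moves:
  increments:
    - {"tx": -0.005, "ty": -0.015, "tz": 0, "rx": 0, "ry": 0, "rz": 0, "claw": 0.005}
    - {"tx": -0.016, "ty": -0.045, "tz": 0, "rx": 0, "ry": 0, "rz": 0, "claw": 0.005}
    - {"tx": -0.03, "ty": -0.087, "tz": 0, "rx": 0, "ry": 0, "rz": 0, "claw": 0.005}
    - {"tx": -0.045, "ty": -0.132, "tz": 0, "rx": 0, "ry": 0, "rz": 0, "claw": 0.005}
    - {"tx": -0.06, "ty": -0.177, "tz": 0, "rx": 0, "ry": 0, "rz": 0, "claw": 0.005}
    - {"tx": -0.076, "ty": -0.222, "tz": 0, "rx": 0, "ry": 0, "rz": 0, "claw": 0.005}
    - {"tx": -0.092, "ty": -0.267, "tz": 0, "rx": 0, "ry": 0, "rz": 0, "claw": 0.005}
    - {"tx": -0.107, "ty": -0.312, "tz": 0, "rx": 0, "ry": 0, "rz": 0, "claw": 0.005}
    - {"tx": -0.121, "ty": -0.352, "tz": 0, "rx": 0, "ry": 0, "rz": 0, "claw": 0.005}
    - {"tx": -0.131, "ty": -0.383, "tz": 0, "rx": 0, "ry": 0, "rz": 0, "claw": 0.005}
    - {"tx": -0.137, "ty": -0.4, "tz": 0, "rx": 0, "ry": 0, "rz": 0, "claw": 0.005}
    - {"tx": -0.139, "ty": -0.406, "tz": 0, "rx": 0, "ry": 0, "rz": 0, "claw": 0.005}

```text
clock: 31.35
eef_pos: [440.7, -364.2, 239.5]
tool_rot: [-3.14, -0.002, -2.992]
force: [-0.1, 0.7, -2.2]
width: 10.5
```

>>> apply_moves:
  increments:
    - {"tx": 0, "ty": 0, "tz": -0.03, "rx": 0, "ry": 0, "rz": 0, "claw": 0.005}
    - {"tx": 0, "ty": 0, "tz": -0.06, "rx": 0, "ry": 0, "rz": 0, "claw": 0.005}
    - {"tx": 0, "ty": 0, "tz": -0.09, "rx": 0, "ry": 0, "rz": 0, "claw": 0.005}
    - {"tx": 0, "ty": 0, "tz": -0.115, "rx": 0, "ry": 0, "rz": 0, "claw": 0.005}
    - {"tx": 0, "ty": 0, "tz": -0.13, "rx": 0, "ry": 0, "rz": 0, "claw": 0.005}
    - {"tx": 0, "ty": 0, "tz": -0.14, "rx": 0, "ry": 0, "rz": 0, "claw": 0.005}
    - {"tx": 0, "ty": 0, "tz": -0.14, "rx": 0, "ry": 0, "rz": 0, "claw": 0.005}
    - {"tx": 0, "ty": 0, "tz": -0.14, "rx": 0, "ry": 0, "rz": 0, "claw": 0.005}

```text
clock: 32.15
eef_pos: [444.0, -360.6, 100.2]
tool_rot: [-3.141, 0.001, -2.986]
force: [-0.1, -0.0, -1.9]
width: 10.5
```

```bash
python3 f.py; python3 -c "
from h import *
s=read_state();print(s['qpos'].round(2),s['width'])
im=get_image('top');cv2.imwrite('pics/t11raw.png',im[:,:,::-1])
im=get_image('wrist')[:,:,::-1];cv2.imwrite('pics/w11raw.png',im)
g=cv2.cvtColor(im,cv2.COLOR_BGR2GRAY);print('row',[int(x) for x in g[240,60:600:6]])
c=calibration('wrist')
y=.16;
for q in [(-110,90),(-110,-90),(110,90),(-106,86),(-106,-86)]: print(q,w2pix(c,[444.5+q[0]*np.cos(y)-q[1]*np.sin(y),-360.5+q[0]*np.sin(y)+q[1]*np.cos(y),24])[0].round(1))
"
```

```text
32.3 [ 444.2 -360.9  100.7] [-3.140e+00  1.000e-03 -2.987e+00] mean [-0.05 -0.37 -1.83] push 0.11
[ 0.55  0.66  0.13  1.84 -0.13  0.65  2.48] 10.632285118373737
row [163, 163, 169, 159, 167, 163, 163, 163, 163, 162, 168, 160, 194, 207, 114, 162, 158, 168, 164, 163, 166, 166, 161, 169, 171, 164, 165, 163, 161, 162, 160, 163, 159, 159, 162, 160, 155, 116, 160, 158, 89, 82, 17, 18, 9, 4, 86, 89, 89, 89, 92, 88, 91, 87, 90, 91, 89, 91, 86, 87, 88, 95, 103, 106, 106, 100, 105, 152, 162, 164, 164, 171, 166, 165, 164, 164, 161, 164, 164, 159, 171, 166, 162, 164, 162, 169, 148, 145, 145, 145]
(-110, 90) [438.3  57.6]
(-110, -90) [196.   59.1]
(110, 90) [411.1 304. ]
(-106, 86) [432.4  63.3]
(-106, -86) [201.9  64.7]
```

```bash
python3 -c "
import cv2
g=cv2.cvtColor(cv2.imread('pics/w11raw.png'),cv2.COLOR_BGR2GRAY)
for c in (230,320,400): print(c,g[46:80,c].tolist())
for r in (80,100): print(r,g[r,185:220].tolist(),g[r,415:450].tolist())
"
```

```text
230 [157, 157, 157, 160, 162, 161, 160, 166, 164, 168, 170, 166, 155, 150, 154, 182, 214, 223, 228, 227, 219, 173, 109, 102, 126, 124, 81, 48, 43, 40, 42, 43, 40, 42]
320 [149, 152, 147, 147, 147, 147, 148, 148, 150, 149, 153, 153, 153, 164, 194, 219, 223, 226, 222, 203, 144, 89, 91, 103, 91, 53, 37, 35, 36, 31, 40, 36, 38, 37]
400 [149, 149, 149, 150, 156, 152, 153, 148, 146, 142, 142, 143, 146, 162, 187, 199, 201, 203, 196, 168, 109, 88, 112, 106, 71, 44, 43, 37, 44, 42, 41, 36, 41, 41]
80 [158, 155, 158, 159, 163, 162, 158, 159, 157, 159, 163, 163, 168, 181, 207, 222, 224, 224, 215, 167, 95, 61, 55, 52, 53, 51, 58, 71, 85, 81, 60, 47, 40, 44, 42] [44, 46, 44, 43, 47, 101, 170, 165, 107, 65, 61, 66, 62, 62, 73, 117, 179, 206, 215, 212, 205, 194, 174, 173, 171, 169, 170, 167, 162, 165, 165, 163, 164, 163, 165]
100 [169, 168, 166, 166, 164, 165, 166, 164, 164, 161, 161, 159, 163, 163, 164, 170, 194, 215, 224, 224, 215, 171, 106, 63, 51, 57, 54, 48, 56, 67, 91, 98, 60, 35, 36] [42, 47, 50, 92, 155, 168, 124, 81, 64, 65, 69, 62, 62, 107, 173, 206, 213, 212, 205, 186, 170, 167, 167, 161, 164, 167, 168, 169, 172, 171, 172, 173, 175, 168, 168]
```

The tray rim lies within 2 px of the prediction on all three sides. Lower to just above the floor.

>>> apply_moves:
  increments:
    - {"tx": 0, "ty": 0, "tz": -0.02, "rx": 0, "ry": 0, "rz": 0, "claw": 0.005}
    - {"tx": 0, "ty": 0, "tz": -0.04, "rx": 0, "ry": 0, "rz": 0, "claw": 0.005}
    - {"tx": 0, "ty": 0, "tz": -0.055, "rx": 0, "ry": 0, "rz": 0, "claw": 0.005}
    - {"tx": 0, "ty": 0, "tz": -0.067, "rx": 0, "ry": 0, "rz": 0, "claw": 0.005}
    - {"tx": 0, "ty": 0, "tz": -0.074, "rx": 0, "ry": 0, "rz": 0, "claw": 0.005}
    - {"tx": 0, "ty": 0, "tz": -0.077, "rx": 0, "ry": 0, "rz": 0, "claw": 0.005}
    - {"tx": 0, "ty": 0, "tz": -0.078, "rx": 0, "ry": 0, "rz": 0, "claw": 0.005}
    - {"tx": 0, "ty": 0, "tz": -0.078, "rx": 0, "ry": 0, "rz": 0, "claw": 0.005}
    - {"tx": 0, "ty": 0, "tz": -0.078, "rx": 0, "ry": 0, "rz": 0, "claw": 0.005}

```text
clock: 33.3
eef_pos: [443.9, -360.8, 22.3]
tool_rot: [-3.141, 0.001, -2.987]
force: [0.1, 0.2, -3.0]
width: 10.7
```

```bash
python3 f.py
```

```text
33.45 [ 443.8 -360.7   22.1] [-3.141  0.    -2.987] mean [ 0.31 -0.13 -2.16] push -0.29
```

>>> apply_moves:
  increments:
    - {"tx": 0, "ty": 0, "tz": -0.001, "rx": 0, "ry": 0, "rz": 0, "claw": 0.005}
    - {"tx": 0, "ty": 0, "tz": -0.002, "rx": 0, "ry": 0, "rz": 0, "claw": 0.005}
    - {"tx": 0, "ty": 0, "tz": -0.003, "rx": 0, "ry": 0, "rz": 0, "claw": 0.005}
    - {"tx": 0, "ty": 0, "tz": -0.004, "rx": 0, "ry": 0, "rz": 0, "claw": 0.005}
    - {"tx": 0, "ty": 0, "tz": -0.004, "rx": 0, "ry": 0, "rz": 0, "claw": 0.005}

```text
clock: 33.95
eef_pos: [443.4, -360.4, 17.5]
tool_rot: [3.142, -0.0, -2.987]
force: [-0.3, 0.9, -1.8]
width: 10.6
```

>>> apply_moves:
  increments:
    - {"tx": 0, "ty": 0, "tz": -0.0005, "rx": 0, "ry": 0, "rz": 0, "claw": 0.005}
    - {"tx": 0, "ty": 0, "tz": -0.001, "rx": 0, "ry": 0, "rz": 0, "claw": 0.005}
    - {"tx": 0, "ty": 0, "tz": -0.001, "rx": 0, "ry": 0, "rz": 0, "claw": 0.005}
    - {"tx": 0, "ty": 0, "tz": -0.001, "rx": 0, "ry": 0, "rz": 0, "claw": 0.005}

```text
clock: 34.35
eef_pos: [443.5, -360.5, 16.7]
tool_rot: [-3.141, -0.0, -2.987]
force: [-0.3, 0.3, -2.4]
width: 10.7
```

>>> apply_moves:
  increments:
    - {"tx": 0, "ty": 0, "tz": -0.0005, "rx": 0, "ry": 0, "rz": 0, "claw": 0.005}
    - {"tx": 0, "ty": 0, "tz": -0.001, "rx": 0, "ry": 0, "rz": 0, "claw": 0.005}
    - {"tx": 0, "ty": 0, "tz": -0.001, "rx": 0, "ry": 0, "rz": 0, "claw": 0.005}
    - {"tx": 0, "ty": 0, "tz": -0.001, "rx": 0, "ry": 0, "rz": 0, "claw": 0.005}

```text
clock: 34.75
eef_pos: [443.6, -360.5, 15.8]
tool_rot: [-3.141, 0.0, -2.987]
force: [0.1, 0.2, -0.4]
width: 10.6
```

>>> apply_moves:
  increments:
    - {"tx": 0, "ty": 0, "tz": -0.0005, "rx": 0, "ry": 0, "rz": 0, "claw": 0.005}
    - {"tx": 0, "ty": 0, "tz": -0.001, "rx": 0, "ry": 0, "rz": 0, "claw": 0.005}
    - {"tx": 0, "ty": 0, "tz": -0.001, "rx": 0, "ry": 0, "rz": 0, "claw": 0.005}
    - {"tx": 0, "ty": 0, "tz": -0.001, "rx": 0, "ry": 0, "rz": 0, "claw": 0.005}

```text
clock: 35.15
eef_pos: [443.6, -360.6, 15.7]
tool_rot: [-3.141, 0.0, -2.987]
force: [-1.0, 1.3, 7.5]
width: 10.2
```

It touched at 15.8, as predicted. Relieve the force, open, and withdraw upward.

>>> apply_moves:
  increments:
    - {"tx": 0, "ty": 0, "tz": 0.0007, "rx": 0, "ry": 0, "rz": 0, "claw": 0.005}
    - {"tx": 0, "ty": 0, "tz": 0.0007, "rx": 0, "ry": 0, "rz": 0, "claw": 0.015}
    - {"tx": 0, "ty": 0, "tz": 0.0007, "rx": 0, "ry": 0, "rz": 0, "claw": 0.03}
    - {"tx": 0, "ty": 0, "tz": 0.0007, "rx": 0, "ry": 0, "rz": 0, "claw": 0.045}
    - {"tx": 0, "ty": 0, "tz": 0.0007, "rx": 0, "ry": 0, "rz": 0, "claw": 0.045}
    - {"tx": 0, "ty": 0, "tz": 0.0007, "rx": 0, "ry": 0, "rz": 0, "claw": 0.045}
    - {"tx": 0, "ty": 0, "tz": 0.005, "rx": 0, "ry": 0, "rz": 0, "claw": 0.045}
    - {"tx": 0, "ty": 0, "tz": 0.02, "rx": 0, "ry": 0, "rz": 0, "claw": 0.045}
    - {"tx": 0, "ty": 0, "tz": 0.05, "rx": 0, "ry": 0, "rz": 0, "claw": 0.045}
    - {"tx": 0, "ty": 0, "tz": 0.1, "rx": 0, "ry": 0, "rz": 0, "claw": 0.045}
    - {"tx": 0, "ty": 0, "tz": 0.14, "rx": 0, "ry": 0, "rz": 0, "claw": 0.045}
    - {"tx": 0, "ty": 0, "tz": 0.15, "rx": 0, "ry": 0, "rz": 0, "claw": 0.045}

```text
clock: 36.35
eef_pos: [445.9, -362.7, 170.7]
tool_rot: [-3.134, 0.007, -2.987]
force: [0.9, -1.2, 1.0]
width: 45.0
```

>>> apply_moves:
  increments:
    - {"tx": 0.0, "ty": 0.04, "tz": 0.04, "rx": 0, "ry": 0, "rz": 0, "claw": 0.045}
    - {"tx": 0, "ty": 0.09, "tz": 0.08, "rx": 0, "ry": 0, "rz": 0, "claw": 0.045}
    - {"tx": 0, "ty": 0.14, "tz": 0.1, "rx": 0, "ry": 0, "rz": 0, "claw": 0.045}
    - {"tx": 0, "ty": 0.18, "tz": 0.1, "rx": 0, "ry": 0, "rz": 0, "claw": 0.045}
    - {"tx": 0, "ty": 0.18, "tz": 0.1, "rx": 0, "ry": 0, "rz": 0, "claw": 0.045}
    - {"tx": 0, "ty": 0.18, "tz": 0.1, "rx": 0, "ry": 0, "rz": 0, "claw": 0.045}

```text
clock: 36.95
eef_pos: [443.7, -178.2, 265.4]
tool_rot: [3.141, 0.001, -2.982]
force: [-0.4, -0.5, 0.9]
width: 45.2
```

```bash
python3 f.py; python3 -c "
from h import *
im=get_image('top')[:,:,::-1];cv2.imwrite('pics/t12raw.png',im)
a=cv2.imread('pics/top0.png')
c=calibration('top');y=.16
def P(x,yy,z): return w2pix(c,[444.5+x*np.cos(y)-yy*np.sin(y),-360.5+x*np.sin(y)+yy*np.cos(y),z])[0].round(1)
print('bar',P(-25,0,60),P(25,0,60),'plate',[P(*q,38).tolist() for q in [(79,60),(79,-60),(-79,-60),(-79,60)]])
b=im[165:255,380:470].astype(int)
hsv=cv2.cvtColor(im,cv2.COLOR_BGR2HSV);m=cv2.inRange(hsv,(4,150,100),(22,255,255))
sub=m[165:255,380:470];v,u=np.nonzero(sub);print('orange',len(u),u.mean()+380 if len(u) else 0,v.mean()+165 if len(v) else 0,'expected',P(-74,0,55))
d=cv2.absdiff(im,a).max(2)>60;n,l,st,ce=cv2.connectedComponentsWithStats(d.astype(np.uint8))
print([(s[:4].tolist(),int(s[4])) for s in st[1:] if s[4]>12])
"
```

```text
37.1 [ 443.  -182.3  264.5] [-3.141e+00 -1.000e-03 -2.989e+00] mean [-0.19 -0.6   0.18] push 0.28
bar [426.7 215.8] [423.2 199.6] plate [[399.0, 187.2], [437.1, 180.6], [448.2, 230.8], [409.5, 237.8]]
orange 21 428.8095238095238 232.28571428571428 expected [429.7 232. ]
[([264, 124, 39, 14], 124), ([282, 140, 9, 19], 98), ([294, 142, 10, 3], 16), ([404, 144, 7, 7], 24), ([269, 146, 9, 3], 14), ([296, 148, 9, 3], 15), ([270, 153, 10, 2], 14), ([296, 154, 10, 3], 17), ([271, 159, 10, 3], 16), ([297, 160, 10, 3], 18), ([272, 164, 10, 4], 15), ([284, 169, 16, 9], 90), ([334, 174, 56, 112], 684), ([390, 176, 58, 62], 2270), ([321, 178, 16, 18], 146), ([386, 182, 7, 28], 46), ([307, 263, 17, 32], 63), ([299, 271, 14, 22], 48), ([0, 291, 107, 77], 3680), ([358, 290, 11, 21], 56), ([352, 293, 5, 11], 13), ([323, 325, 17, 1], 17), ([274, 327, 6, 3], 13), ([293, 327, 3, 6], 14), ([328, 334, 20, 57], 283), ([282, 337, 2, 12], 16), ([286, 339, 45, 26], 632), ([127, 350, 138, 50], 1131), ([273, 360, 6, 4], 16), ([290, 361, 36, 39], 300), ([285, 369, 11, 7], 40), ([84, 370, 12, 4], 22), ([107, 371, 11, 13], 78), ([275, 376, 6, 17], 59), ([280, 383, 4, 13], 31), ([97, 387, 8, 13], 45), ([29, 395, 5, 5], 15), ([293, 395, 10, 5], 26)]
```

The cover sits where expected: the orange tab is at (428.8,232.3) against the predicted (429.7,232.0). Apart from the cover, tray and arm or shadow regions, nothing shows a difference, including the bur block and other loose items. Handing in.

```bash
python3 -c "
from cell import *
print(finish_job())"
```

```text
the job is handed in; nothing more can be done
None
```

The cover is off the extractor and in the steel tray, right way up, and I handed the job in at about 37 s of the 72 s allowed.

- **Tab and front edge:** I pressed the tab in to about 9 N; the highest averaged reading was 9.5 N, against the 12 N snap limit. I raised the edge about 12 mm and let go. The last wrist picture put it about 9–10 mm up, resting on its own.
- **Removal:** I gripped the bar, tipped the cover to 12° about the rear lip and drew it about 16 mm toward the tab. Side forces stayed under 3 N, so nothing was prised. I then lifted it and set it down with about 7 N at most.
- **Last checks:** From the top camera, the tab lies within 1 px of where it should be with the cover flat in the tray. Comparing that image with the first one, nothing else clearly moved. A small patch of change at the spare filter's corner I took to be the arm's shadow. I had used all 12 picture views, so these final checks are numerical only.

**Disagreements with the description:**
- **Fingertip height:** With the gripper shut, the real fingertips ended about 25 mm above the reported TCP. On my first approach they therefore passed over the tab without touching it. I found the offset by pressing down on the extractor's bare top, with up to 26 N, and used it from then on.
- **Side camera:** It placed the extractor about 5 mm away from where the other two cameras did.

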